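# Fit the support arms into the beamline stand

### The job

Slide the stand's keeper bar fully back, then push each square tube lying on the bench, capped end first, into a socket of its own (any of the three) until the leading edge of its black band is level with the socket's mouth, and lock each with a pin from the rack dropped fully home through the stand's hole and the tube's window. Once every tube is pinned, slide the keeper bar fully forward again over the pins; leave any spare pin in the rack and do not disturb the other things on the bench.

Things in the scene. Friction and masses are not known exactly. Their poses are not given: they have to be found in the camera images.
- tube1_center (a point): Centre of a square aluminium tube, 28 x 28 x 180 mm, 0.19 kg, lying flat; may be absent. All tubes alike. x runs to its leading end (tip at x = +90 mm; black cap, tapering to 20 mm over the last 8 mm), which points roughly away from the robot at the start; z up. A window 15 mm long and 18 mm wide goes through top and bottom, centred at x = +55 mm.
- tube1_mark (a point): Point on that tube's axis at the leading edge of its black depth band (x = +20 mm from the tube's centre, 70 mm behind the tip; the band is 5 mm wide). Same axes as the tube.
- tube2_center (a point): Centre of a square aluminium tube, 28 x 28 x 180 mm, 0.19 kg, lying flat; may be absent. All tubes alike. x runs to its leading end (tip at x = +90 mm; black cap, tapering to 20 mm over the last 8 mm), which points roughly away from the robot at the start; z up. A window 15 mm long and 18 mm wide goes through top and bottom, centred at x = +55 mm.
- tube2_mark (a point): Point on that tube's axis at the leading edge of its black depth band (x = +20 mm from the tube's centre, 70 mm behind the tip; the band is 5 mm wide). Same axes as the tube.
- tube3_center (a point): Centre of a square aluminium tube, 28 x 28 x 180 mm, 0.19 kg, lying flat; may be absent. All tubes alike. x runs to its leading end (tip at x = +90 mm; black cap, tapering to 20 mm over the last 8 mm), which points roughly away from the robot at the start; z up. A window 15 mm long and 18 mm wide goes through top and bottom, centred at x = +55 mm.
- tube3_mark (a point): Point on that tube's axis at the leading edge of its black depth band (x = +20 mm from the tube's centre, 70 mm behind the tip; the band is 5 mm wide). Same axes as the tube.
- socket1 (a point): Mouth centre of socket 1 (1 leftmost, 75 mm apart) in the stand's face toward the robot: level bore 31 x 31 mm, axis 60 mm above the table; x points in, z up. 90 mm through, open at the far end: nothing stops a tube at its mark. Its pin hole: 13 mm round, vertical, in the stand's top, rim centre at x = +35, y = 0, z = +30 mm from here; goes on below the bore, to 12 mm above the table.
- socket2 (a point): Mouth centre of socket 2 (1 leftmost, 75 mm apart) in the stand's face toward the robot: level bore 31 x 31 mm, axis 60 mm above the table; x points in, z up. 90 mm through, open at the far end: nothing stops a tube at its mark. Its pin hole: 13 mm round, vertical, in the stand's top, rim centre at x = +35, y = 0, z = +30 mm from here; goes on below the bore, to 12 mm above the table.
- socket3 (a point): Mouth centre of socket 3 (1 leftmost, 75 mm apart) in the stand's face toward the robot: level bore 31 x 31 mm, axis 60 mm above the table; x points in, z up. 90 mm through, open at the far end: nothing stops a tube at its mark. Its pin hole: 13 mm round, vertical, in the stand's top, rim centre at x = +35, y = 0, z = +30 mm from here; goes on below the bore, to 12 mm above the table.
- keeper (a joint): Sliding keeper of the stand, m: 0 = fully forward, its bar (24 mm wide, 274 mm long, underside 130 mm above the table, on legs at the stand's ends) over the row of pin holes; grows as it slides along the sockets' x, away from the robot, to 0.085 = fully back. About 3 N moves it; it stays where left. Passes 6 mm over heads of pins fully down.
- keeper_knob (a point): Centre of the keeper's black upright knob (24 mm diameter, 35 mm tall, 160 mm above the table), on top of the bar's left end, 115 mm left of the bar's middle; slides with the keeper. Axes as the stand's.
- rack: Grey pin rack, 210 x 60 x 70 mm, fixed, origin at the middle of its underside, x along its length; three holes 14 mm wide, 67 mm deep, 70 mm apart along x, for the pins.
- pin1_head (a point): Centre of the black knob head (22 mm diameter, 34 mm tall) of a locking pin, 80 g, standing in the rack at the start. Its steel shank (10 mm diameter, 65 mm long, pointed over the last 8 mm) hangs below the head (z is the pin's axis, up). Head underside 17 mm below this point. All pins are alike.
- pin1_tip (a point): Tip of that pin's shank, 82 mm below the head's centre.
- pin2_head (a point): Centre of the black knob head (22 mm diameter, 34 mm tall) of a locking pin, 80 g, standing in the rack at the start. Its steel shank (10 mm diameter, 65 mm long, pointed over the last 8 mm) hangs below the head (z is the pin's axis, up). Head underside 17 mm below this point. All pins are alike.
- pin2_tip (a point): Tip of that pin's shank, 82 mm below the head's centre.
- pin3_head (a point): Centre of the black knob head (22 mm diameter, 34 mm tall) of a locking pin, 80 g, standing in the rack at the start. Its steel shank (10 mm diameter, 65 mm long, pointed over the last 8 mm) hangs below the head (z is the pin's axis, up). Head underside 17 mm below this point. All pins are alike.
- pin3_tip (a point): Tip of that pin's shank, 82 mm below the head's centre.
- screwdriver: Screwdriver, 180 mm long, lying; not part of the job, to be left alone. Origin at its underside.
- marker: White marker pen, 140 mm long, lying; not part of the job, to be left alone. Origin at its underside.
- jar: Small closed jar, 60 mm diameter, 75 mm tall; not part of the job, to be left alone. Origin at its underside.
- tape: Roll of brown tape, 90 mm diameter, 24 mm tall; not part of the job, to be left alone. Origin at its underside.
- elbow: Steel angle bracket, 70 x 50 x 66 mm; not part of the job, to be left alone. Origin at its underside.
Things that resemble listed ones, but are neither listed nor needed, are in the scene too. Several things look just like the rack: the one meant starts farthest to the robot's right.

How it is judged:
By the outcome, as a careful person would: the job done as asked, in the order asked, and still so for the second after the job is handed in, with the robot touching nothing.
Of tube1, tube2, tube3 only 2 to 3 are there at a start; the rules pass over those that are not, and their reading is None.
At some moment in a run one of tube1, tube2, tube3 may be knocked a few centimetres aside while the robot is not near it.
It also fails if it takes over 210 s, if anything falls off the work surface, if the arm or the gripper's body presses on something with over 40 N, if the wrist force passes 120 N, or if a joint passes its speed limit or range.

### The arm

A 6-joint arm with a two-finger parallel gripper is mounted at the origin on the work surface. World frame = base frame: x ahead of the robot, y to its left, z up, the work surface at z = 0. Lengths are in mm, angles in rad, forces in N, time in s.
With the tool pointing down it reaches from about 275 to 750 mm from the base axis. Payload 10.2 kg.
Tool frame: the origin (TCP) lies at the centre of the arm's flange, where the gripper is bolted on; the fingertips stand ctrl.tip_reach ahead of it and the grasp point (between the pads) lies 155 mm ahead of it (ctrl.tip_reach is the distance from the TCP to the fingertips, in mm); z points along the fingers, y is the direction in which the jaws open and shut (so a half turn about z gives the same grasp; the last joint's range is limited). The gripper opens to 85 mm and grips with 20 to 120 N. Pads are 22 mm wide; open, the fingers measure 114 mm over their backs; the gripper's body (76 mm by 85 mm) begins 54 mm behind the grasp point. The pads swing forward as they close: fully open they stand 13 mm farther back than shut.
Start: joints at [0.965, 0.313, 1.498, -0, 1.331, -0.223], TCP at [196.111, 487.004, 404.694] pointing down, gripper open.
Joint ranges: [-2.94, 2.94], [-0.97, 2.17], [0.19, 2.56], [-1.23, 4.37], [0.02, 3.11], [-2.88, 2.88]. Speed limits (rad/s): [2.39, 2.39, 3.01, 3.14, 3.14, 3.14].

### API

Orientations are given as a unit quaternion [w, x, y, z].
In Python, from rig import ctrl, viewer gives the robot as it stands.
- The arm moves only by the tool drive_tool, never from a script. Its argument "rows" is a list that holds one entry, the list of rows, each a list of 6 numbers: the shift along the world's x, y, z normalised to -1 to 1, where 1 is 0.1 m, then the turn, a rotation vector about the world's x, y, z normalised to -1 to 1, where 1 is 90 degrees. A call has 1 to 10 rows; each row is the pose to reach, as a shift and turn from the pose measured when the call began; what a row does not reach only later rows make up. A row lasts 1/8 s, in which the tool goes at most 62.5 mm and 10.7 degrees, less where a joint would pass 70% of its speed; a pose out of reach is approached as far as the arm can. A call with a number of a shift or a turn outside -1 to 1 is refused whole. A call with a gripper value outside its range is refused whole. "fingers" is the opening, from -1 (shut) to 1 (fully open), set as the call begins (left out, the last holds). The fingers move at their own pace and stop on an object; "force" is the grip in N (left out, the last holds). Time passes only in rows, so rows that repeat a pose let the fingers close. It gives the time, the measured TCP pose, the force and the opening at its end, in the units of the state.
- ctrl.sense(): the state, without advancing time (a new reading comes with each control period).
- viewer.capture(name): name is "scene" or "top"; returns the picture (400x640x3 uint8, red, green, blue); there is no depth.
- viewer.calibration(name): a dict with "mtx" (3x3 intrinsics, pixels), "dist_coeffs" ([k1, k2, p1, p2, k3] as OpenCV has them; the pictures are not rectified), "extrinsics" (4x4, takes a point from camera to world coordinates). Camera axes: x right, y up, looking along -z (the intrinsics and any distortion apply to the point x, -y, -z); pixel columns grow to the right and rows downward; lengths in mm; the calibration is good to about 2 mm. A picture is of the moment at which its call begins. calibration takes no time and is no camera call.
- ctrl.finish_job(): hands the job in, once; it reports no verdict.
The state is a dict: "time_s": time; "joints": joint angles; "dq": joint speeds; "tau": joint torques, N m; "eef_pos": TCP position; "ee_rot": TCP orientation; "force": force on the tool from outside, world axes, zero at the start; "wrist_torque": the same for the moment, N m; "grip_width": opening from 0.0 (shut) to 1.0 (fully open).
Only numpy, scipy, OpenCV 4.12 (cv2) and the standard library are available. Lean on these libraries where they do the work, as an engineer would, in place of code of your own. Each camera call takes 0.05 s, during which the arm holds its last target.

## Working session

There is one attempt and no reset: what is moved stays moved. The work goes in short steps, Python scripts to look and compute and a tool call to move; the robot and the scene stay as the last step left them, time stands still between calls to the robot, and variables do not carry over. Pictures are saved under pics/ and viewed, and the job is handed in when it is done.

Besides the shell and the picture viewer there is one more tool, called after ">>>" as a command line: name --argument value ..., lists and objects as JSON in quotes. drive_tool: Moves the arm, as the interface text tells. Scaled input: -1 to 1 covers 0.1 m each way for a shift and 90 degrees each way for a turn. Its arguments: {"type":"object","properties":{"rows":{"type":"array","items":{"type":"array","items":{"type":"array","items":{"type":"number"}}}},"fingers":{"type":"number"},"force":{"type":"number"}},"required":["rows"]}

```bash
ls; mkdir -p pics
python3 - <<'E'
from rig import ctrl, viewer
import cv2
print(ctrl.sense(), ctrl.tip_reach)
for n in("scene","top"):
    im=viewer.capture(n); cv2.imwrite(f"pics/{n}0.png",im[:,:,::-1])
    c=viewer.calibration(n); print(n,c)
E
```

```text
pics
{'time_s': 0.0, 'joints': array([ 9.64574748e-01,  3.13435203e-01,  1.49848922e+00,  2.33473669e-05,
        1.33099770e+00, -2.23405492e-01]), 'dq': array([-0.00052488, -0.0009335 ,  0.00122085, -0.00162325,  0.00297281,
       -0.00097805]), 'tau': array([-5.45662006e-04, -4.12284279e+01, -2.59723896e+01, -2.60654242e-04,
        4.42040269e-03, -1.91004017e-05]), 'eef_pos': array([196.08764596, 486.95043551, 404.12287352]), 'ee_rot': array([-2.78276093e-04,  1.90244099e-01,  9.81736594e-01, -6.03787743e-04]), 'force': array([-0.53726999,  0.04139869, -0.71803269]), 'wrist_torque': array([-0.02689289,  0.01825073, -0.00729971]), 'grip_width': 0.9992189194307673} 173.4
scene {'mtx': array([[367.91740941,   0.        , 324.19717916],
       [  0.        , 367.91740941, 198.52307908],
       [  0.        ,   0.        ,   1.        ]]), 'dist_coeffs': array([-0.05604574,  0.        ,  0.        ,  0.        ,  0.        ]), 'extrinsics': array([[ 6.04966560e-01, -6.40936585e-01,  4.72457147e-01,
         1.00092482e+03],
       [ 7.96245387e-01,  4.84756609e-01, -3.61945181e-01,
        -3.83227624e+02],
       [ 2.95718347e-03,  5.95156555e-01,  8.03604337e-01,
         9.19806901e+02],
       [ 0.00000000e+00,  0.00000000e+00,  0.00000000e+00,
         1.00000000e+00]])}
top {'mtx': array([[371.9899131 ,   0.        , 317.70317748],
       [  0.        , 371.9899131 , 195.14629518],
       [  0.        ,   0.        ,   1.        ]]), 'dist_coeffs': array([-0.04747402,  0.        ,  0.        ,  0.        ,  0.        ]), 'extrinsics': array([[ 4.84642153e-03,  9.94183088e-01, -1.07594145e-01,
         3.95086712e+02],
       [-9.99900834e-01,  6.24056212e-03,  1.26244823e-02,
        -1.31394409e+01],
       [ 1.32224947e-02,  1.07522292e-01,  9.94114743e-01,
         1.31563238e+03],
       [ 0.00000000e+00,  0.00000000e+00,  0.00000000e+00,
         1.00000000e+00]])}
```

View pics/scene0.png

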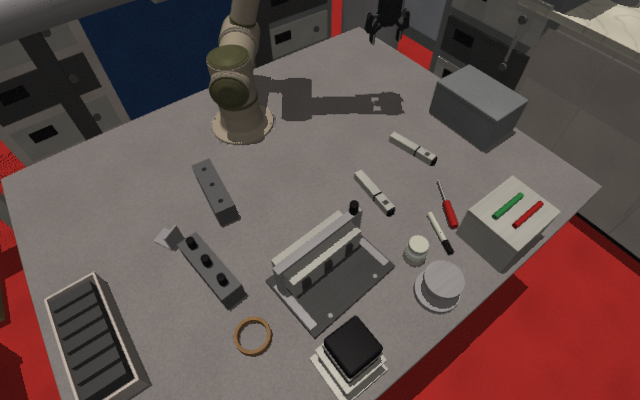

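View pics/top0.png

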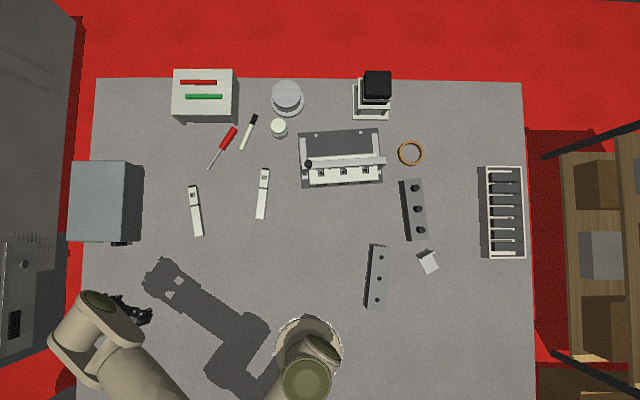

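Run:
```python
import cv2
im=cv2.imread("pics/top0.png")
a=im[60:260,150:420]; cv2.imwrite("pics/topz1.png",cv2.resize(a,None,fx=2.9,fy=2.9,interpolation=cv2.INTER_CUBIC))
im=cv2.imread("pics/scene0.png")
a=im[20:230,50:320]; cv2.imwrite("pics/scz1.png",cv2.resize(a,None,fx=2.8,fy=2.8,interpolation=cv2.INTER_CUBIC))
```

```text
(no output)
```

View pics/topz1.png

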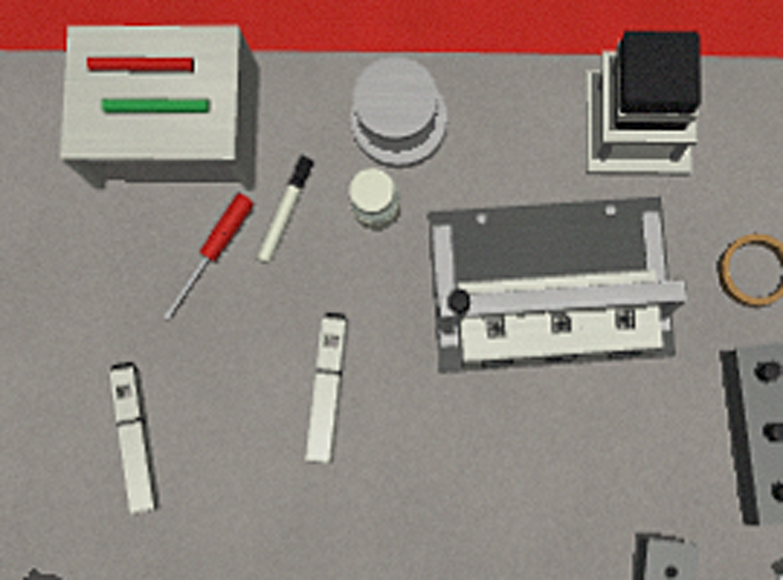

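View pics/scz1.png

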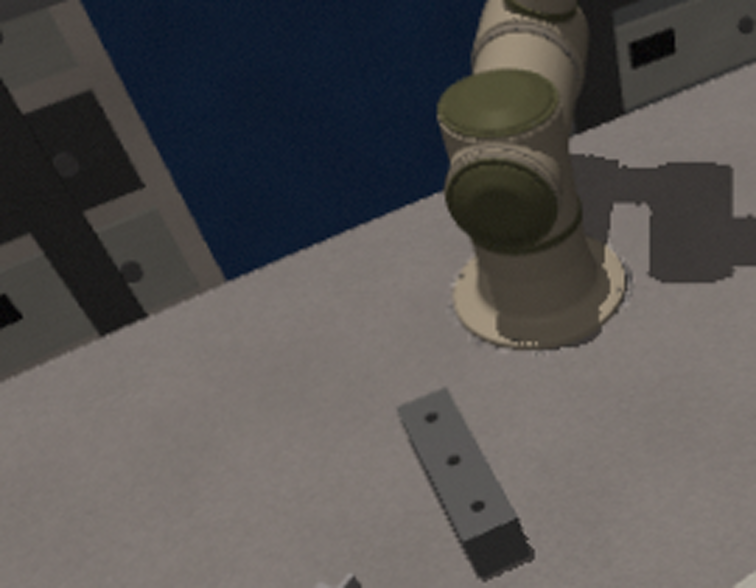

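```bash
cat > h.py <<'E'
import numpy as np, cv2
from rig import ctrl, viewer
C={n:viewer.calibration(n) for n in("scene","top")}
def proj(n,P):
    c=C[n]; E=np.array(c["extrinsics"]); P=np.atleast_2d(np.array(P,float))
    q=(P-E[:3,3])@E[:3,:3]; q=q*[1,-1,-1]
    r,_=cv2.projectPoints(q.reshape(-1,1,3),np.zeros(3),np.zeros(3),c["mtx"],c["dist_coeffs"])
    return r.reshape(-1,2)
def ray(n,uv):
    c=C[n]; E=np.array(c["extrinsics"])
    p=cv2.undistortPoints(np.array(uv,float).reshape(-1,1,2),c["mtx"],c["dist_coeffs"]).reshape(-1,2)
    d=np.c_[p[:,0],-p[:,1],-np.ones(len(p))]@E[:3,:3].T
    return E[:3,3],d
def onz(n,uv,z):
    o,d=ray(n,uv); return o+d*((z-o[2])/d[:,2:3])
def tri(a,b):  # scene px, top px
    o1,d1=ray("scene",a);o2,d2=ray("top",b); d1=d1[0]/np.linalg.norm(d1[0]);d2=d2[0]/np.linalg.norm(d2[0])
    s=np.linalg.lstsq(np.c_[d1,-d2],o2-o1,rcond=None)[0]
    p,q=o1+d1*s[0],o2+d2*s[1]; return (p+q)/2,np.linalg.norm(p-q)
def grab(tag):
    r={}
    for n in C:
        im=viewer.capture(n)[:,:,::-1].copy(); cv2.imwrite(f"pics/{n}_{tag}.png",im); r[n]=im
    return r
def crop(n,tag,x0,y0,x1,y1,s):
    im=cv2.imread(f"pics/{n}_{tag}.png")[y0:y1,x0:x1]
    cv2.imwrite(f"pics/{n}_{tag}_z{x0}_{y0}.png",cv2.resize(im,None,fx=s,fy=s,interpolation=cv2.INTER_CUBIC))
E
cp pics/scene0.png pics/scene_0.png; cp pics/top0.png pics/top_0.png
python3 - <<'E'
from h import *
crop("scene","0",255,130,455,340,3.8 if 0 else 2.85)
crop("scene","0",255,190,405,300,5)
crop("top","0",285,110,435,220,5)
E
```

```text
(no output)
```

View pics/scene_0_z255_190.png

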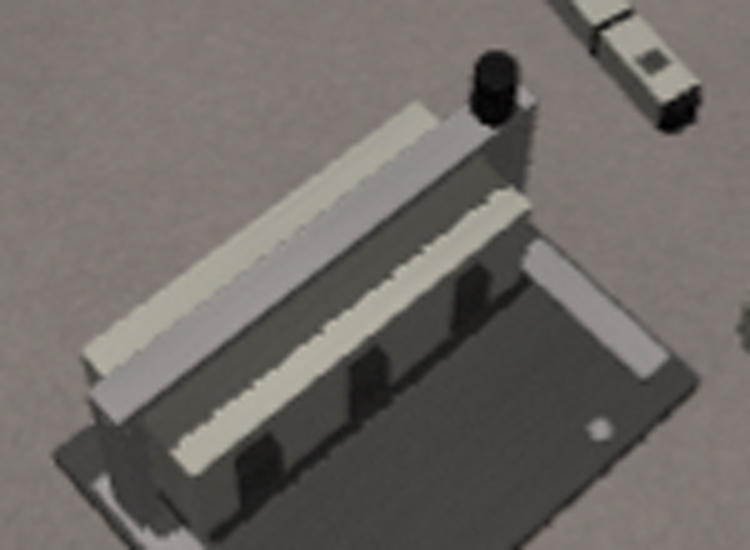

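View pics/top_0_z285_110.png

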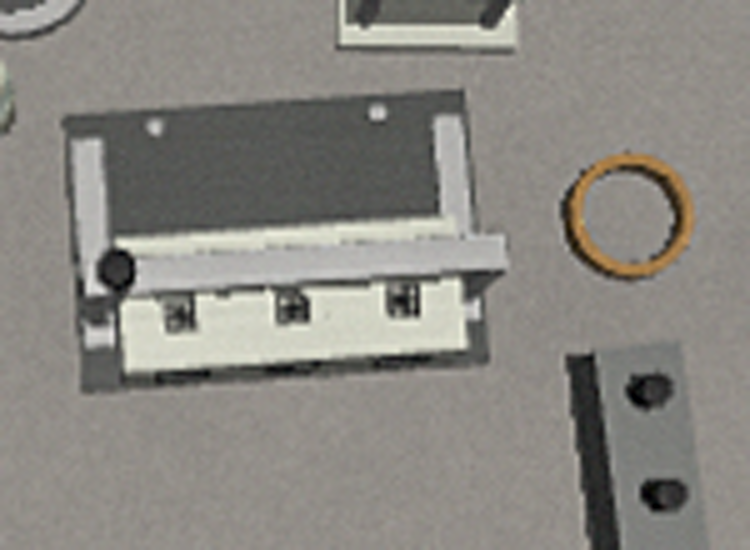

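```bash
cat > m.py <<'E'
from h import *
def blob(n,im,x0,y0,x1,y1,thr,bright=False,mina=3):
    g=cv2.cvtColor(im,cv2.COLOR_BGR2GRAY)[y0:y1,x0:x1].astype(int)
    m=((g>thr) if bright else (g<thr)).astype(np.uint8)
    k,l,s,c=cv2.connectedComponentsWithStats(m,connectivity=8)
    return [(s[i,4],c[i]+[x0,y0],s[i,:4]+[x0,y0,0,0]) for i in range(1,k) if s[i,4]>=mina]
E
python3 - <<'E'
from m import *
t=cv2.imread("pics/top_0.png");s=cv2.imread("pics/scene_0.png")
print("knob top",blob("top",t,300,155,316,172,60)); print("knob sc",blob("scene",s,340,195,365,220,45))
print("pins top",blob("top",t,402,175,432,240,45)); print("pins sc",blob("scene",s,170,225,240,300,40))
print("tubes bright top",blob("top",t,180,160,280,245,150,True,30))
print("tubes dark top",blob("top",t,180,160,280,245,90,False,2))
g=cv2.cvtColor(t,cv2.COLOR_BGR2GRAY)
print("holes"); print(g[166:178,315:372:1][:, :12]); print(g[166:178,338:349]); print(g[165:177,360:372])
E
```

```text
knob top [(np.int32(45), array([308.06666667, 163.77777778]), array([305, 160,   7,   9])), (np.int32(3), array([301., 167.]), array([301, 166,   1,   3]))]
knob sc [(np.int32(107), array([353.38317757, 207.45794393]), array([349, 201,   9,  14]))]
pins top [(np.int32(191), array([405.29319372, 212.7382199 ]), array([402, 181,   9,  59])), (np.int32(22), array([413.59090909, 187.40909091]), array([411, 185,   8,   7])), (np.int32(27), array([415.85185185, 208.03703704]), array([413, 206,   9,   6])), (np.int32(22), array([418.04545455, 229.09090909]), array([416, 227,   6,   6]))]
pins sc [(np.int32(102), array([191.17647059, 243.17647059]), array([186, 237,  12,  13])), (np.int32(106), array([206.23584906, 260.93396226]), array([201, 255,  12,  13])), (np.int32(106), array([222.00943396, 279.63207547]), array([217, 273,  12,  14])), (np.int32(102), array([234.19607843, 295.21568627]), array([225, 288,  15,  12]))]
tubes bright top [(np.int32(133), array([263.41353383, 178.36090226]), array([259, 170,  10,  18])), (np.int32(127), array([192.31496063, 195.83464567]), array([187, 187, 
[... 1712 characters left out ...]
08 214 213 210 211 208 209 207 208 208]
 [208 205 208 206 209 208 209 208 208 206 207]]
[[102 100  84  81  75  68  71  71  74  67  64  67]
 [140 148 111 105 113  94  89  88  91 147 146 141]
 [220 231 131 131 143  83  57 113  58 221 223 218]
 [214 225 101 117 144  93  70 171  63 215 216 208]
 [212 225 103  71  41  29  47 103  48 210 213 208]
 [212 227  99  66  39  23  39 131  46 218 214 211]
 [210 226 106  82 104  72  45 132  41 213 218 213]
 [211 224 136  61 149  97  45  88  24 209 215 206]
 [209 214 192 138 164 142 137 166 132 208 212 210]
 [209 208 214 217 219 221 221 223 220 210 210 209]
 [209 205 210 207 208 212 213 212 211 209 208 208]
 [208 204 208 208 207 206 207 208 205 208 208 206]]
```

Run:
```python
from m import *
print("knob",tri([353.4,207.5],[308.07,163.78]), onz("top",[308.07,163.8],168))
for z,l in((90,"holes"),):
    print(onz("top",[[320.6,172.6],[343,171.8],[365,169.9]],z))
for a,b in(([191.2,243.2],[413.6,187.4]),([206.2,260.9],[415.85,208.0]),([222,279.6],[418.05,229.1])):
    for aa in([191.2,243.2],[206.2,260.9],[222,279.6]):
        p=tri(aa,b); 
        if p[1]<15: print("pin",p)
    print(onz("top",b,100))
print("gate knob proj",proj("top",[[500,0,60]]))
```

```text
knob (array([619.82400493,   2.73808074, 156.83290644]), np.float64(0.8802473843497459)) [[617.85499747   2.93837298 168.        ]]
[[ 603.47655703  -38.00492237   90.        ]
 [ 606.73150453 -112.85554442   90.        ]
 [ 613.74502236 -186.64553315   90.        ]]
pin (array([ 555.86972203, -353.13637757,   83.23018114]), np.float64(4.246284233206859))
[[ 554.49432042 -346.53529218  100.        ]]
pin (array([ 486.26148523, -360.3521847 ,   82.06501635]), np.float64(6.041567898768112))
[[ 486.05369214 -352.46200812  100.        ]]
pin (array([ 415.55107569, -367.72197845,   80.60943875]), np.float64(8.288368130503116))
[[ 416.72655332 -358.21783631  100.        ]]
gate knob proj [[309.06904044 204.19133589]]
```

>>> drive_tool --rows '[[[0.45,-0.5,0,0,0,0.14],[0.9,-1,0,0,0,0.29],[0.9,-1,0,0,0,0.29],[0.9,-1,0,0,0,0.29]]]' --fingers 1 --force 50

```text
time_s: 0.6
eef_pos: [286.9, 386.2, 404.0]
ee_rot: [-0.0, -0.035, 0.999, -0.001]
force: [-0.3, 0.3, 0.2]
grip_width: 0.997
```

>>> drive_tool --rows '[[[0.45,-0.5,0,0,0,0],[0.9,-1,0,0,0,0],[0.9,-1,0,0,0,0]]]'

```text
time_s: 0.98
eef_pos: [378.2, 284.9, 403.8]
ee_rot: [-0.0, -0.032, 0.999, -0.001]
force: [0.3, -0.1, 0.6]
grip_width: 0.999
```

>>> drive_tool --rows '[[[0.45,-0.5,0,0,0,0],[0.9,-1,0,0,0,0],[0.9,-1,0,0,0,0]]]'

```text
time_s: 1.35
eef_pos: [469.5, 184.0, 403.4]
ee_rot: [-0.001, -0.03, 1.0, -0.001]
force: [-0.8, -0.4, -1.0]
grip_width: 1.004
```

>>> drive_tool --rows '[[[0.45,-0.5,0,0,0,0],[0.9,-1,0,0,0,0],[0.9,-1,0,0,0,0],[0.9,-1,0,0,0,0]]]'

```text
time_s: 1.85
eef_pos: [559.2, 85.3, 403.0]
ee_rot: [-0.001, -0.03, 1.0, -0.0]
force: [-0.9, 0.9, 0.7]
grip_width: 1.0
```

>>> drive_tool --rows '[[[0.59,-0.82,0,0,0,0],[0.59,-0.82,0,0,0,0],[0.59,-0.82,-0.4,0,0,0],[0.59,-0.82,-0.4,0,0,0]]]'

```text
time_s: 2.35
eef_pos: [617.5, 5.4, 360.7]
ee_rot: [-0.004, -0.031, 1.0, 0.0]
force: [0.0, 1.2, 0.4]
grip_width: 1.001
```

Run:
```python
from m import *
grab("1"); crop("scene","1",255,100,455,260,4); crop("top","1",255,90,405,220,4)
```

```text
(no output)
```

View pics/scene_1_z255_100.png

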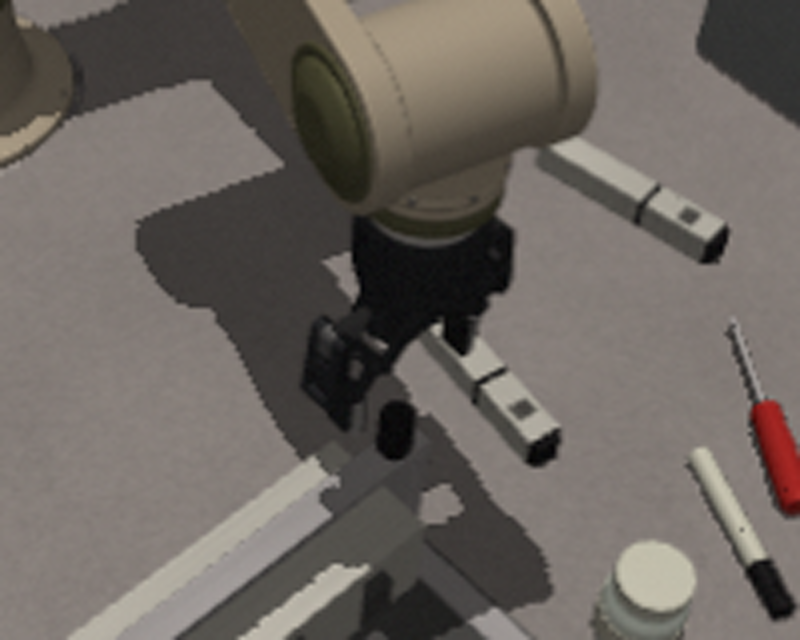

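View pics/top_1_z255_90.png

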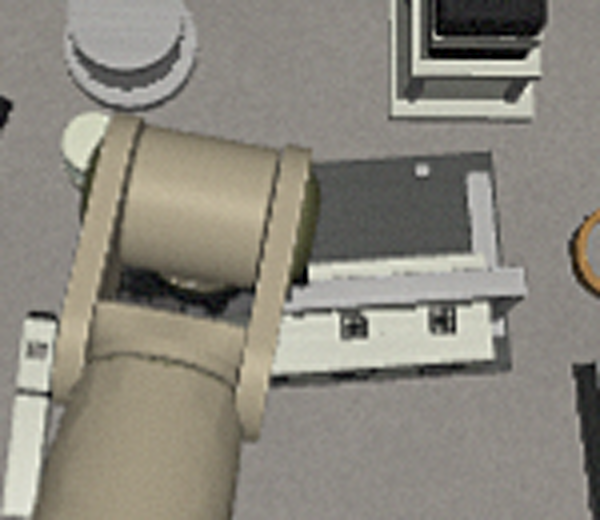

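>>> drive_tool --rows '[[[0.01,-0.02,-0.2,0,0,0],[0.01,-0.02,-0.39,0,0,0],[0.01,-0.02,-0.39,0,0,0]]]'

```text
time_s: 2.82
eef_pos: [618.7, 4.1, 326.2]
ee_rot: [-0.001, -0.032, 0.999, -0.0]
force: [-0.9, 0.3, 0.9]
grip_width: 1.002
```

>>> drive_tool --rows '[[[0,0,0,0,0,0],[0,0,0,0,0,0],[0,0,0,0,0,0],[0,0,0,0,0,0],[0,0,0,0,0,0],[0,0,0,0,0,0]]]' --fingers -1

```text
time_s: 3.58
eef_pos: [619.0, 1.9, 327.5]
ee_rot: [0.0, -0.031, 1.0, -0.003]
force: [-0.8, -13.1, 4.2]
grip_width: 0.265
```

>>> drive_tool --rows '[[[0.2,0.014,0,0,0,0],[0.4,0.028,0,0,0,0],[0.55,0.038,0,0,0,0],[0.6,0.041,0,0,0,0],[0.6,0.041,0,0,0,0]]]'

```text
time_s: 4.2
eef_pos: [679.1, 6.3, 327.5]
ee_rot: [0.001, -0.031, 1.0, -0.003]
force: [1.8, 4.6, 0.1]
grip_width: 0.259
```

>>> drive_tool --rows '[[[0.04,0.003,0,0,0,0],[0.08,0.006,0,0,0,0],[0.08,0.006,0,0,0,0]]]'

```text
time_s: 4.58
eef_pos: [685.4, 6.8, 327.5]
ee_rot: [-0.005, -0.031, 0.999, -0.003]
force: [-27.1, 0.2, 9.6]
grip_width: 0.262
```

>>> drive_tool --rows '[[[0,0,0,0,0,0],[-0.005,0,0,0,0,0],[-0.005,0,0,0,0,0],[-0.005,0,0,0,0,0],[-0.005,0,0,0,0,0]]]' --fingers 1

```text
time_s: 5.2
eef_pos: [685.0, 6.7, 327.5]
ee_rot: [-0.005, -0.031, 0.999, -0.003]
force: [-0.6, 0.6, 0.6]
grip_width: 1.002
```

>>> drive_tool --rows '[[[0,0,0.3,0,0,0],[0,0,0.8,0,0,0],[-0.5,0.3,0.8,0,0,0],[-1,0.8,0.8,0,0,0],[-1,0.8,0.8,0,0,0],[-1,0.8,0.8,0,0,0]]]'

```text
time_s: 5.95
eef_pos: [585.1, 86.9, 407.9]
ee_rot: [-0.004, -0.031, 0.999, -0.003]
force: [1.0, -0.6, -0.4]
grip_width: 1.0
```

>>> drive_tool --rows '[[[-0.5,0.5,0,0,0,0],[-1,1,0,0,0,0],[-1,1,0,0,0,0],[-1,1,0,0,0,0]]]'

```text
time_s: 6.45
eef_pos: [485.8, 186.6, 408.1]
ee_rot: [-0.004, -0.032, 0.999, -0.003]
force: [0.5, -0.0, 0.2]
grip_width: 1.001
```

>>> drive_tool --rows '[[[-0.5,0.5,0,0,0,0],[-1,1,0,0,0,0],[-1,1,0,0,0,0],[-1,1,0,0,0,0]]]'

```text
time_s: 6.95
eef_pos: [387.0, 286.3, 408.0]
ee_rot: [-0.004, -0.032, 0.999, -0.003]
force: [0.8, -0.3, -0.7]
grip_width: 0.999
```

Run:
```python
from m import *
grab("2"); crop("scene","2",255,160,405,300,4); crop("top","2",275,110,435,250,5)
```

```text
(no output)
```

View pics/scene_2.png

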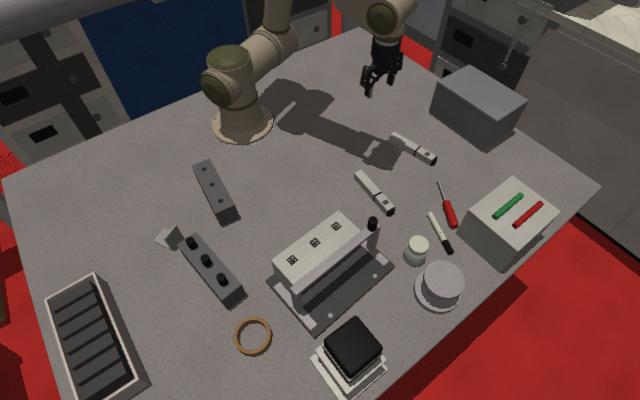

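View pics/top_2.png

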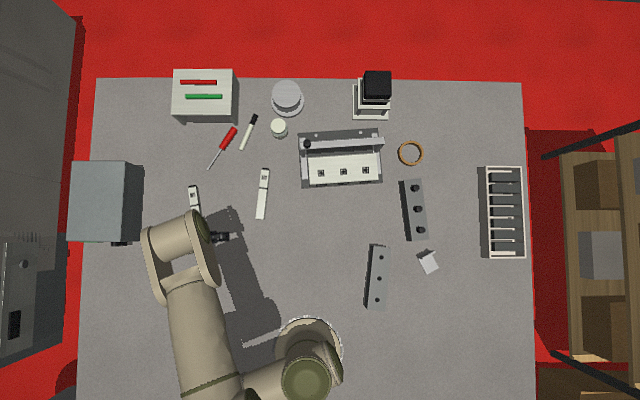

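View pics/top_2_z275_110.png

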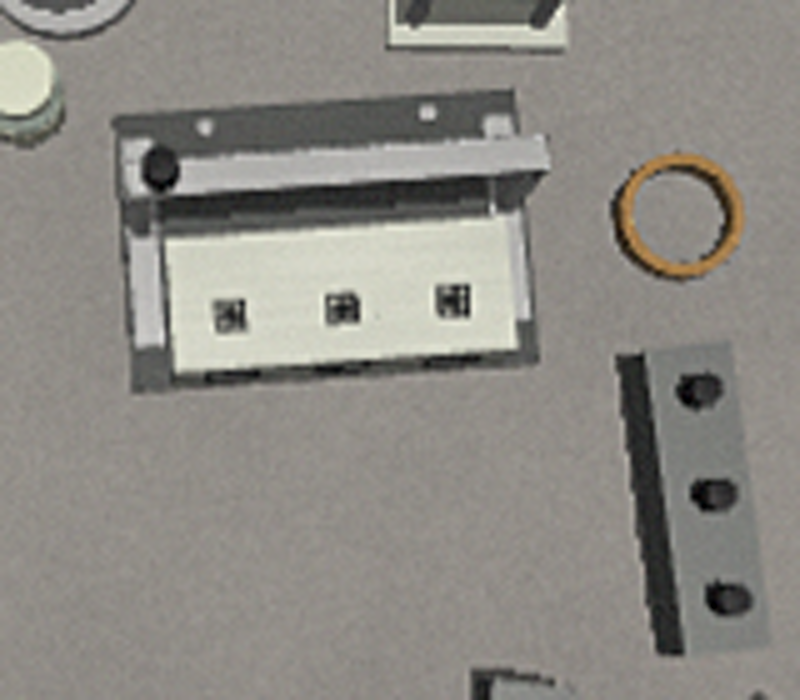

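```bash
cat >> m.py <<'E'
from scipy.spatial.transform import Rotation as R
def Rq(q): return R.from_quat([q[1],q[2],q[3],q[0]])
def go(target_grasp=None,yaw_deg=None,off=155.):
    """numbers (in tool units) from now to: grasp point target, tool down, jaws y at yaw"""
    s=ctrl.sense(); r=Rq(s["ee_rot"]); p=s["eef_pos"]; gp=p+r.apply([0,0,off])
    y=r.apply([0,1,0]); cy=np.degrees(np.arctan2(-y[0],y[1])); 
    print("t",s["time_s"],"tcp",p.round(1),"grasp",gp.round(1),"jaw yaw",round(cy,2),"zaxis",r.apply([0,0,1]).round(4),"F",s["force"].round(1),"w",round(s["grip_width"]*85,1))
    if target_grasp is None: return
    if yaw_deg is None: yaw_deg=cy
    a=np.radians(yaw_deg); Y=np.array([-np.sin(a),np.cos(a),0]); Z=np.array([0,0,-1.]); X=np.cross(Y,Z)
    Rt=R.from_matrix(np.c_[X,Y,Z]); 
    d=np.array(target_grasp)-off*Z-p; w=(Rt*r.inv()).as_rotvec()
    print("shift",(d/100).round(3),"turn",(w/(np.pi/2)).round(4))
E
python3 - <<'E'
from m import *
go()
t=cv2.imread("pics/top_2.png");s=cv2.imread("pics/scene_2.png")
gt=cv2.cvtColor(t,cv2.COLOR_BGR2GRAY);gs=cv2.cvtColor(s,cv2.COLOR_BGR2GRAY)
def cen(g,x,y,h):
    for _ in range(4):
        x0,y0=int(round(x))-h,int(round(y))-h
        w=np.clip(gt_bg-g[y0:y0+2*h+1,x0:x0+2*h+1].astype(float),0,None); w[w<40]=0; w=np.minimum(w,60)
        yy,xx=np.mgrid[y0:y0+2*h+1,x0:x0+2*h+1]; x,y=(w*xx).sum()/w.sum(),(w*yy).sum()/w.sum()
    return np.array([x,y]),w.sum()/60
T=[];S=[]
gt_bg=205
for q in((321,173),(343.5,171.5),(365.5,170)): c=cen(gt,*q,5);print(c);T.append(c[0])
gt_bg=gs[250,300]+0.; print(gt_bg,gs[235:240,300:330:4])
for q in((292,260),(314.5,242),(336,226.5)): c=cen(gs,*q,6);print(c);S.append(c[0])
for a,b in zip(S,T): print("tri",tri(a,b),"top@90",onz("top",b,90)[0].round(1),"scene@90",onz("scene",a,90)[0].round(1))
E
```

```text
t 7.05 tcp [387.5 285.6 407.9] grasp [386.3 284.6 252.9] jaw yaw 3.52 zaxis [-0.0073 -0.0067 -1.    ] F [ 0.5 -0.2  0.2] w 84.5
(array([320.54012346, 172.95138889]), np.float64(43.2))
(array([343.11411183, 171.30924306]), np.float64(43.81666666666667))
(array([365.01475351, 169.93594818]), np.float64(46.31666666666667))
168.0 [[123 152 163 163 166 168 163 167]
 [123 166 165 163 167 167 163 165]
 [130 163 164 162 166 164 167 167]
 [153 164 163 165 104 162 167 167]
 [168 166 163 145  36 163 166 167]]
(array([291.82666667, 259.65876543]), np.float64(67.5))
(array([314.55414508, 242.25777202]), np.float64(64.33333333333333))
(array([335.80366492, 225.86736475]), np.float64(57.3))
tri (array([ 593.42221286, -102.5455642 ,   -9.46653604]), np.float64(135.43710320965988)) top@90 [602.3 -37.8  90. ] scene@90 [ 615.8 -189.3   90. ]
tri (array([ 608.78929613, -113.48657726,   87.57206752]), np.float64(0.10908219584307409)) top@90 [ 608.4 -113.2   90. ] scene@90 [ 609.9 -114.3   90. ]
tri (array([ 626.69175446, -129.46780311,  208.93095379]), np.float64(105.93457978644118)) top@90 [ 613.6 -186.7   90. ] scene@90 [603.8 -39.6  90. ]
```

```bash
cat >> m.py <<'E'
def tubefit(n,im,box,z,thr):
    """bright top face pieces -> centroids of rear part and front part, axis; onto plane z"""
    x0,y0,x1,y1=box
    g=cv2.cvtColor(im,cv2.COLOR_BGR2GRAY)[y0:y1,x0:x1]
    G=cv2.resize(g,None,fx=8,fy=8,interpolation=cv2.INTER_CUBIC)
    m=(G>thr).astype(np.uint8); m=cv2.morphologyEx(m,cv2.MORPH_OPEN,np.ones((9,9)))
    cs,_=cv2.findContours(m,cv2.RETR_EXTERNAL,cv2.CHAIN_APPROX_NONE)
    out=[]
    for c in sorted(cs,key=cv2.contourArea,reverse=True)[:2]:
        pts=(c.reshape(-1,2)+.5)/8-.5+[x0,y0]
        P=onz(n,pts,z)[:,:2].astype(np.float32)
        h=cv2.convexHull(P)
        (cx,cy),(w,l),a=cv2.minAreaRect(h)
        b=cv2.boxPoints(((cx,cy),(w,l),a)); e0,e1=b[1]-b[0],b[2]-b[1]
        e=e0 if np.linalg.norm(e0)>np.linalg.norm(e1) else e1
        if e[0]<0:e=-e
        out.append((round(cx,1),round(cy,1),round(max(w,l),1),round(min(w,l),1),round(float(np.degrees(np.arctan2(e[1],e[0]))),2)))
    return out
E
python3 - <<'E'
from m import *
t=cv2.imread("pics/top_0.png");s=cv2.imread("pics/scene_2.png")
for thr in(150,165): print("near top",tubefit("top",t,(245,160,280,230),28,thr),"far top",tubefit("top",t,(180,178,212,245),28,thr))
gs=cv2.cvtColor(s,cv2.COLOR_BGR2GRAY)
crop("scene","2",345,160,405,220,10)
print(gs[185:200:2,362:390:2])
for thr in(130,145): print("near sc",tubefit("scene",s,(345,160,400,222),28,thr),"far sc",tubefit("scene",s,(383,125,443,170),28,thr))
E
```

```text
near top [(503.4, 169.0, 107.3, 31.2, -5.33), (592.8, 160.9, 62.3, 31.1, -5.78)] far top [(441.9, 391.3, 107.7, 30.8, 10.74), (530.0, 407.7, 62.0, 30.2, 10.09)]
near top [(503.8, 168.7, 105.6, 29.7, -5.43), (592.7, 160.5, 61.3, 29.4, -5.51)] far top [(442.3, 390.8, 105.6, 29.2, 10.74), (530.1, 407.3, 61.1, 28.8, 10.22)]
[[ 75  91 165 164 164 164 164 134 122 123 124 125 126 125]
 [ 73  70  89 165 163 163 162 161 127 121 122 121 123 124]
 [112  73  72  91 163 162 162 162 158 124 124 122 126 122]
 [121 114  70  70 114 163 161 162 161 141 125 123 126 126]
 [121 121 111  70  71 136 163 142  34  65 153 123 123 122]
 [122 123 124  98  72  72  36  56 160 160 161 155 123 125]
 [120 122 123 119  88  64  34 137 162 160 160 162 149 123]
 [122 124 124 123 121  80  47  68 162 162 161 161 138 141]]
near sc [(503.4, 166.7, 106.4, 30.2, -5.27), (593.9, 158.1, 60.5, 30.1, -6.35)] far sc [(441.6, 389.3, 106.4, 30.1, 10.22), (518.4, 403.6, 36.3, 30.5, 11.91)]
near sc [(503.9, 166.2, 104.1, 27.7, -5.28), (577.5, 159.3, 27.2, 26.0, 82.64)] far sc [(442.3, 388.8, 103.3, 26.7, 10.16), (514.7, 402.1, 26.7, 26.0, -78.53)]
```

View pics/scene_2_z345_160.png

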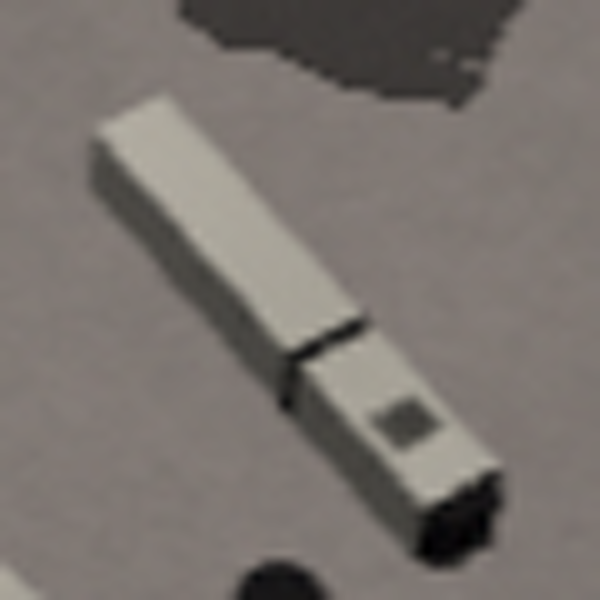

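>>> drive_tool --rows '[[[0.5,-0.5,0,0,0,-0.05],[0.9,-0.9,-0.4,0,0,-0.1],[0.9,-0.9,-0.8,0,0,-0.1],[0.9,-0.9,-0.9,0,0,-0.1],[0.9,-0.9,-0.9,0,0,-0.1]]]'

```text
time_s: 7.68
eef_pos: [477.8, 195.5, 318.5]
ee_rot: [-0.004, 0.048, 0.999, -0.003]
force: [0.8, 0.4, -0.2]
grip_width: 1.004
```

Run:
```python
from m import *
go([503.6,167,73],-5.35)
```

```text
t 7.675 tcp [477.8 195.5 318.5] grasp [476.5 194.6 163.5] jaw yaw -5.51 zaxis [-0.0083 -0.0054 -1.    ] F [ 0.8  0.4 -0.2] w 85.3
shift [ 0.258 -0.285 -0.905] turn [ 0.0034 -0.0053  0.0018]
```

>>> drive_tool --rows '[[[0.26,-0.285,-0.45,0.003,-0.005,0.002],[0.26,-0.285,-0.9,0.003,-0.005,0.002],[0.26,-0.285,-0.9,0.003,-0.005,0.002],[0.26,-0.285,-0.9,0.003,-0.005,0.002]]]'

```text
time_s: 8.18
eef_pos: [504.3, 167.6, 231.1]
ee_rot: [0.002, 0.046, 0.999, -0.0]
force: [-0.1, 0.2, 0.3]
grip_width: 1.003
```

Run:
```python
from m import *
go([503.6,167,22.5],-5.35)
grab("3"); crop("scene","3",320,120,440,220,6)
```

```text
t 8.175 tcp [504.3 167.6 231.1] grasp [504.9 167.6  76.1] jaw yaw -5.27 zaxis [ 3.5e-03 -3.0e-04 -1.0e+00] F [-0.1  0.2  0.3] w 85.3
shift [-0.007 -0.006 -0.536] turn [ 0.0002  0.0022 -0.0009]
```

View pics/scene_3_z320_120.png

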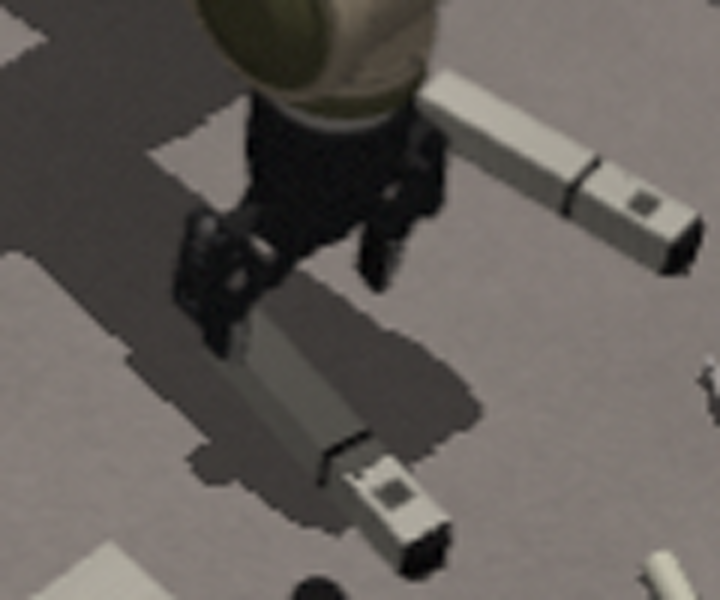

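>>> drive_tool --rows '[[[-0.007,-0.006,-0.3,0,0.002,0],[-0.007,-0.006,-0.5,0,0.002,0],[-0.007,-0.006,-0.53,0,0.002,0],[-0.007,-0.006,-0.53,0,0.002,0],[-0.007,-0.006,-0.53,0,0.002,0]]]'

```text
time_s: 8.9
eef_pos: [503.8, 167.0, 179.1]
ee_rot: [0.001, 0.046, 0.999, 0.0]
force: [0.6, -1.3, 0.1]
grip_width: 1.003
```

>>> drive_tool --rows '[[[0,0,0,0,0,0],[0,0,0,0,0,0],[0,0,0,0,0,0],[0,0,0,0,0,0],[0,0,0,0,0,0],[0,0,0,0,0,0],[0,0,0,0,0,0]]]' --fingers -1 --force 60

```text
time_s: 9.78
eef_pos: [504.0, 167.0, 179.5]
ee_rot: [0.002, 0.046, 0.999, 0.0]
force: [-1.2, 0.2, 6.5]
grip_width: 0.314
```

Run:
```python
from m import *
go()
```

```text
t 9.775 tcp [504.  167.  179.5] grasp [504.5 167.   24.5] jaw yaw -5.27 zaxis [ 3.4e-03 -1.0e-04 -1.0e+00] F [-1.2  0.2  6.5] w 26.7
```

>>> drive_tool --rows '[[[0,0,0.2,0,0,0],[0,0,0.5,0,0,0],[-0.4,-0.3,0.6,0,0,0.05],[-0.88,-0.6,0.6,0,0,0.109],[-0.88,-0.9,0.6,0,0,0.109],[-0.88,-0.9,0.6,0,0,0.109]]]'

```text
time_s: 10.52
eef_pos: [415.7, 75.9, 239.4]
ee_rot: [0.001, -0.038, 0.999, 0.0]
force: [0.2, 0.6, -2.3]
grip_width: 0.312
```

>>> drive_tool --rows '[[[0,-0.5,0,0,0,0],[0,-1,0,0,0,0],[0,-1,0,0,0,0],[0,-1,0,0,0,0]]]'

```text
time_s: 11.02
eef_pos: [415.7, -23.5, 239.1]
ee_rot: [0.001, -0.038, 0.999, 0.0]
force: [0.1, -0.2, -2.3]
grip_width: 0.314
```

Run:
```python
from m import *
go([416,-53.5,70.5],4.5)
```

```text
t 11.025 tcp [415.7 -23.5 239.1] grasp [416.  -23.3  84.1] jaw yaw 4.4 zaxis [ 0.0019  0.001  -1.    ] F [ 0.1 -0.2 -2.3] w 26.7
shift [ 0.003 -0.3   -0.136] turn [-0.0006  0.0012  0.0011]
```

>>> drive_tool --rows '[[[0.003,-0.3,-0.08,0,0.001,0.001],[0.003,-0.3,-0.136,0,0.001,0.001],[0.003,-0.3,-0.136,0,0.001,0.001],[0.003,-0.3,-0.136,0,0.001,0.001],[0.003,-0.3,-0.136,0,0.001,0.001]]]'

```text
time_s: 11.65
eef_pos: [416.1, -53.0, 225.7]
ee_rot: [0.0, -0.04, 0.999, 0.0]
force: [0.2, 0.6, -1.3]
grip_width: 0.319
```

Run:
```python
from m import *
go([416,-53.5,70.5],4.5)
grab("4"); crop("scene","4",240,130,400,290,5); crop("top","4",270,130,410,240,5)
```

```text
t 11.65 tcp [416.1 -53.  225.7] grasp [416.2 -52.8  70.7] jaw yaw 4.54 zaxis [ 7.e-04  9.e-04 -1.e+00] F [ 0.2  0.6 -1.3] w 27.1
shift [-0.001 -0.005 -0.002] turn [-0.0006  0.0004 -0.0004]
```

View pics/scene_4_z240_130.png

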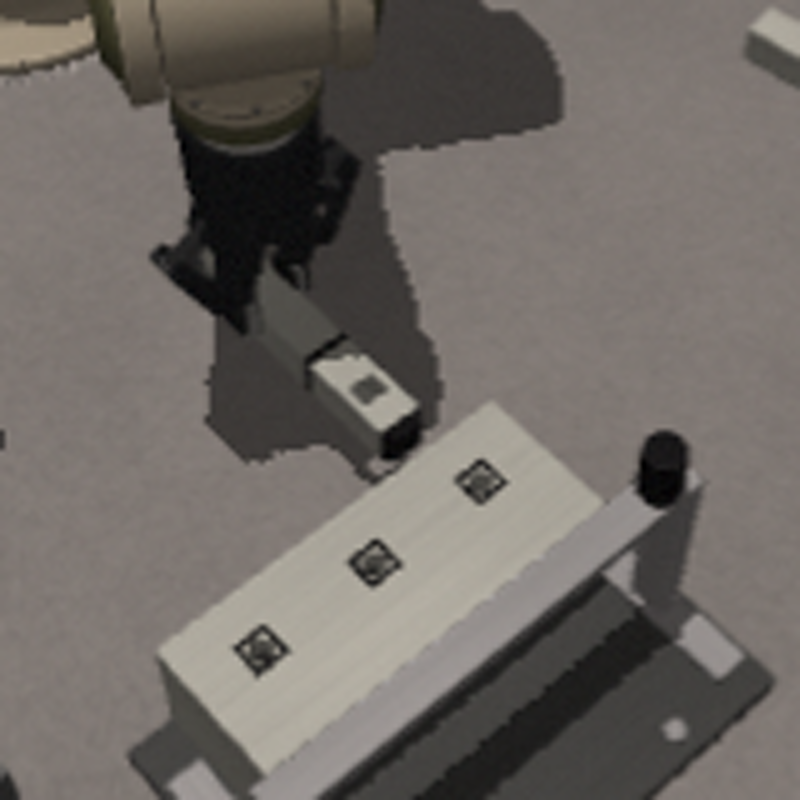

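View pics/top_4_z270_130.png

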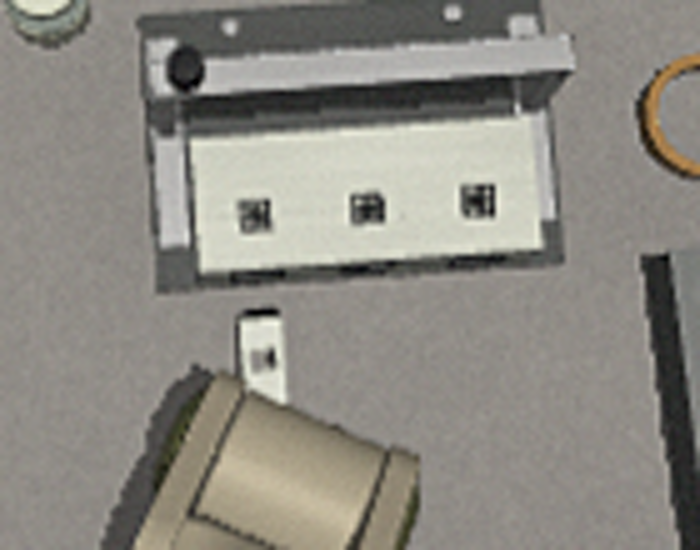

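```bash
cat >> m.py <<'E'
YS=np.radians(4.5); XS=np.array([np.cos(YS),np.sin(YS)]); YSv=np.array([-np.sin(YS),np.cos(YS)])
H={"top":np.array([[602.3,-37.8],[608.4,-113.2],[613.6,-186.7]]),"scene":np.array([[603.8,-39.6],[609.9,-114.3],[615.8,-189.3]])}
def rel(n,p,k):
    d=np.array(p[:2])-H[n][k-1]; return (d@XS+35).round(1),(d@YSv).round(1)
E
python3 - <<'E'
from m import *
t=cv2.imread("pics/top_4.png");s=cv2.imread("pics/scene_4.png")
print(cv2.cvtColor(t,cv2.COLOR_BGR2GRAY)[196:206,314:331])
for thr in(140,165):
  for f in tubefit("top",t,(312,188,333,210),74,thr)[:1]: print("top",f,rel("top",f,1))
for thr in(125,140):
  for f in tubefit("scene",s,(298,198,327,223),74,thr)[:1]: print("sc",f,rel("scene",f,1))
crop("scene","4",295,195,330,225,20)
E
```

```text
[[138 140 144  68 210 222 215 217 217 216 215 222 177 137 140 138 147]
 [135 137 145  63 212 219 216 214 218 219 219 222 189 139 137 138 136]
 [139 141 149  69 212 222 217 220 223 215 215 224 189 143 134 141 139]
 [139 142 149  70 201 226 207 210 213 183 154 219 194 140 137 143 136]
 [142 143 151  69 170 216 156 149 159 129  63 218 195 143 136 144 141]
 [142 147 152  77 170 206 147 134 139  77  39 205 200 145 139 139 142]
 [144 147 156  77 159 213 153 131 141  98  57 168 205 151 136 141 143]
 [130 139 150  75 129 226 158 133 151 159 116 189 205 152 137 144 139]
 [ 94 109 132  70 130 221 185 169 192 198 198 223 219 151 139 141 144]
 [102  97  90  73 116 207 224 223 220 218 220 219 227 153 136 139 144]]
top (508.5, -45.6, 56.5, 32.7, 4.29) (np.float64(-59.1), np.float64(-0.4))
top (508.4, -44.5, 55.6, 29.3, 3.59) (np.float64(-59.1), np.float64(0.7))
sc (506.7, -45.9, 59.9, 28.1, 4.25) (np.float64(-62.3), np.float64(1.3))
sc (490.5, -47.3, 27.4, 26.6, 6.82) (np.float64(-78.6), np.float64(1.2))
```

View pics/scene_4_z295_195.png

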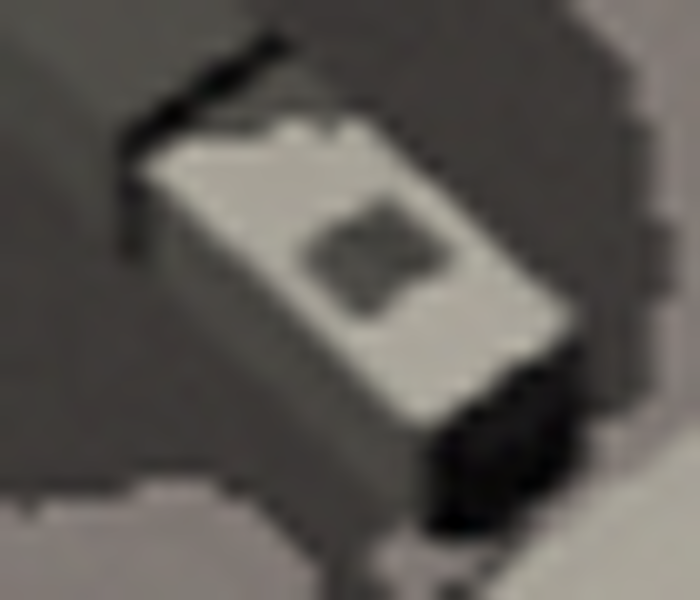

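Run:
```python
from m import *
print(rel("scene",onz("scene",[313.3,207.3],74)[0],1), rel("top",onz("top",[322.1,201.3],74)[0],1))
# front cap line: tip of bright front piece (x=+82) ; stand front edge
go([416,-53.5,70.5],4.5)
print(rel("scene",[416.1,-53.0],1))
```

```text
(np.float64(-59.3), np.float64(1.7)) (np.float64(-58.7), np.float64(1.4))
t 11.75 tcp [416.1 -53.2 225.6] grasp [416.2 -53.1  70.6] jaw yaw 4.51 zaxis [ 7.e-04  9.e-04 -1.e+00] F [-0.3 -0.9 -2.2] w 26.6
shift [-0.001 -0.003 -0.001] turn [-0.0006  0.0004 -0.0002]
(np.float64(-153.2), np.float64(1.4))
```

>>> drive_tool --rows '[[[0.1,-0.004,0,0,0,0],[0.2,0.004,0,0,0,0],[0.3,0.012,0,0,0,0],[0.4,0.02,0,0,0,0],[0.4,0.02,0,0,0,0],[0.4,0.02,0,0,0,0]]]'

```text
time_s: 12.5
eef_pos: [455.9, -51.1, 225.5]
ee_rot: [0.0, -0.039, 0.999, 0.001]
force: [0.8, 0.2, -1.4]
grip_width: 0.313
```

Run:
```python
from m import *
go();print(ctrl.sense()["wrist_torque"].round(2))
```

```text
t 12.5 tcp [455.9 -51.1 225.5] grasp [455.9 -51.   70.5] jaw yaw 4.52 zaxis [ 1.0e-04  1.1e-03 -1.0e+00] F [ 0.8  0.2 -1.4] w 26.6
[ 0.02  0.07 -0.  ]
```

>>> drive_tool --rows '[[[0.1,0.008,0,0,0,0],[0.2,0.016,0,0,0,0],[0.3,0.024,0,0,0,0],[0.4,0.032,0,0,0,0],[0.5,0.039,0,0,0,0],[0.5,0.039,0,0,0,0],[0.5,0.039,0,0,0,0]]]'

```text
time_s: 13.38
eef_pos: [505.7, -47.2, 225.4]
ee_rot: [-0.0, -0.039, 0.999, 0.001]
force: [0.2, 0.7, -1.4]
grip_width: 0.31
```

Run:
```python
from m import *
go();print(ctrl.sense()["wrist_torque"].round(2))
grab("5"); crop("scene","5",270,150,370,250,7); crop("top","5",290,130,370,220,7)
```

```text
t 13.375 tcp [505.7 -47.2 225.4] grasp [505.6 -47.   70.4] jaw yaw 4.52 zaxis [-5.0e-04  1.2e-03 -1.0e+00] F [ 0.2  0.7 -1.4] w 26.4
[ 0.02  0.1  -0.06]
```

View pics/scene_5_z270_150.png

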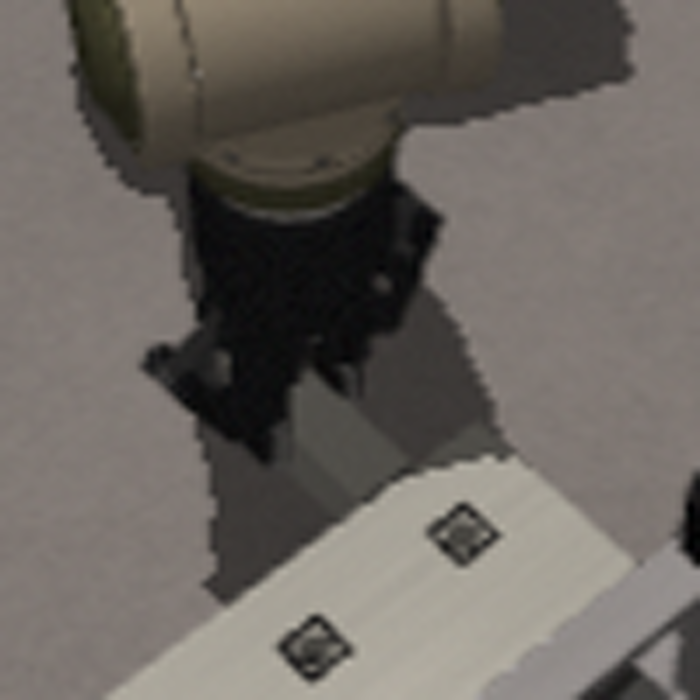

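View pics/top_5_z290_130.png

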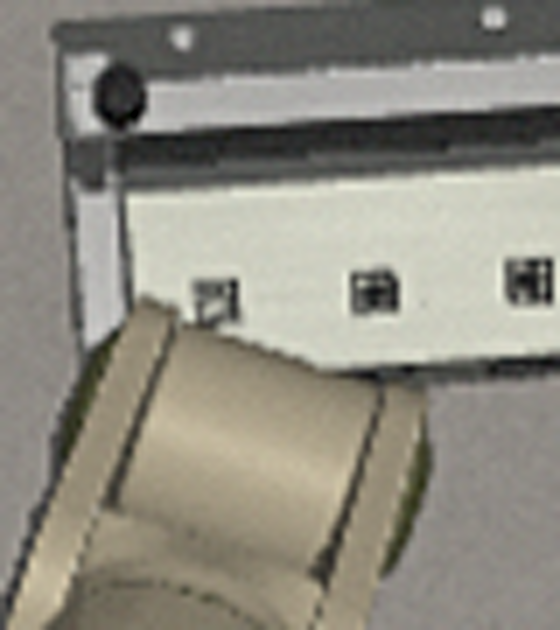

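>>> drive_tool --rows '[[[0.02,0.002,0,0,0,0],[0.042,0.003,0,0,0,0],[0.042,0.003,0,0,0,0]]]'

```text
time_s: 13.85
eef_pos: [510.0, -46.9, 225.5]
ee_rot: [0.0, -0.039, 0.999, 0.001]
force: [0.4, -0.2, -2.1]
grip_width: 0.312
```

>>> drive_tool --rows '[[[0,0,0,0,0,0],[0,0,0,0,0,0],[0,0,0,0,0,0],[0,0,0,0,0,0],[0,0,0,0,0,0]]]' --fingers 1

```text
time_s: 14.48
eef_pos: [510.0, -47.0, 225.5]
ee_rot: [0.0, -0.039, 0.999, 0.001]
force: [-0.3, -0.5, 0.2]
grip_width: 1.001
```

>>> drive_tool --rows '[[[0,0,0.3,0,0,0],[0,0,0.7,0,0,0],[-0.4,0.3,0.9,0,0,0],[-0.6,0.9,0.9,0,0,0],[-0.6,0.9,0.9,0,0,0],[-0.6,0.9,0.9,0,0,0]]]'

```text
time_s: 15.22
eef_pos: [450.2, 43.0, 315.6]
ee_rot: [0.0, -0.04, 0.999, 0.0]
force: [0.3, -0.5, 0.1]
grip_width: 0.996
```

>>> drive_tool --rows '[[[-0.2,0.5,0,0,0,0],[-0.4,1,0,0,0,0],[-0.4,1,0,0,0,0],[-0.4,1,0,0,0,0]]]'

```text
time_s: 15.72
eef_pos: [410.9, 142.2, 315.6]
ee_rot: [0.0, -0.039, 0.999, 0.0]
force: [-0.5, -0.1, -0.3]
grip_width: 0.998
```

Run:
```python
from m import *
go()
grab("6"); crop("scene","6",270,150,370,250,7); crop("top","6",290,130,370,230,7)
```

```text
t 15.725 tcp [410.9 142.2 315.6] grasp [411.  142.3 160.6] jaw yaw 4.5 zaxis [ 7.e-04  6.e-04 -1.e+00] F [-0.5 -0.1 -0.3] w 84.9
```

View pics/top_6_z290_130.png

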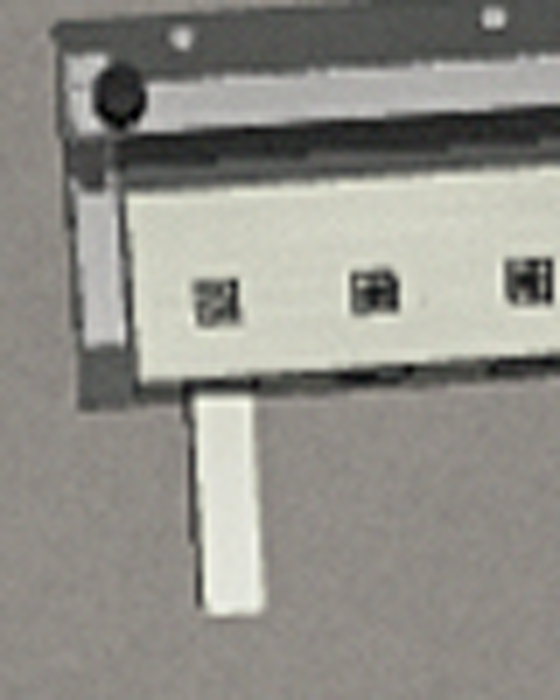

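View pics/scene_6_z270_150.png

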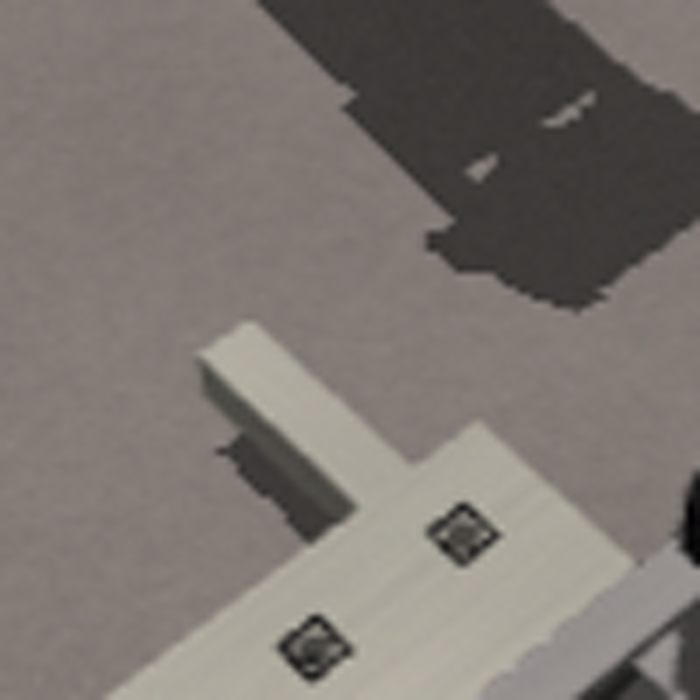

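View pics/top_6.png

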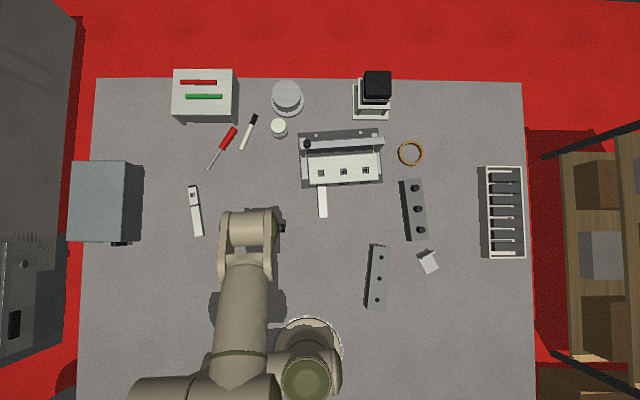

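Run:
```python
from m import *
t=cv2.imread("pics/top_6.png");s=cv2.imread("pics/scene_6.png")
for thr in(165,180):
  for f in tubefit("top",t,(314,187,332,222),72,thr)[:1]: print("top",f,rel("top",f,1))
print(cv2.cvtColor(t,cv2.COLOR_BGR2GRAY)[180:192,315:330])
# rear edge mid in scene: corners zoom (200,357),(250,322) 
a=(np.array([[200,357],[250,322]])+.5)/7-.5+[270,150]
for z in(74,70,68): print([rel("scene",p,1) for p in onz("scene",a,z)])
# far tube check
for f in tubefit("top",t,(180,178,212,245),28,155): print(f)
for f in tubefit("scene",s,(383,125,443,170),28,130): print(f)
```

```text
top (507.0, -44.8, 105.5, 29.9, 3.51) (np.float64(-60.6), np.float64(0.5))
top (507.4, -44.5, 104.6, 28.7, 3.5) (np.float64(-60.1), np.float64(0.8))
[[207 207 208 207 206 205 206 206 208 205 204 206 206 209 207]
 [207 208 205 204 207 203 207 207 208 206 212 208 209 208 210]
 [211 209 211 209 211 209 212 205 201 207 197 194 198 196 197]
 [200 188 190 189 189 187 191 162 157 158 133 121 120 124 122]
 [126  77  70  78  62  49  44  56  64  57  69  25  67  77  80]
 [ 80  24  38  66  60  57  58  59  57  58  52  36  65  69  64]
 [ 73  37  81 148 155 149 149 153 154 157 147 106  94  92  97]
 [100  53 130 232 234 230 229 228 231 234 230 163 143 148 147]
 [147  78 134 224 224 220 217 218 217 225 229 158 131 136 139]
 [145  75 117 221 223 217 216 216 214 219 228 150 126 134 137]
 [138 106  86 213 221 219 215 217 216 219 228 154 133 135 137]
 [142 140  97 216 222 217 216 216 217 221 227 157 131 135 143]]
[(np.float64(-105.8), np.float64(-15.3)), (np.float64(-105.9), np.float64(11.4))]
[(np.float64(-108.2), np.float64(-13.6)), (np.float64(-108.3), np.float64(13.2))]
[(np.float64(-109.4), np.float64(-12.7)), (np.float64(-109.5), np.float64(14.1))]
(442.0, 391.0, 106.6, 29.9, 10.77)
(530.1, 407.6, 61.7, 29.4, 10.24)
(441.4, 389.1, 106.4, 31.2, 11.06)
(530.0, 405.9, 60.5, 31.2, 10.22)
```

Run:
```python
from m import *
t=cv2.imread("pics/top_6.png");s=cv2.imread("pics/scene_6.png")
gt=cv2.cvtColor(t,cv2.COLOR_BGR2GRAY).astype(float)
# front top edge row profile by column, half level ~140
def edge(col,r0,r1,lev,down=True):
    v=gt[r0:r1,col]
    for i in range(len(v)-1):
        if (v[i]-lev)*(v[i+1]-lev)<0 and (v[i]>v[i+1])==down: return r0+i+(v[i]-lev)/(v[i]-v[i+1])
for c in (311,313,316,328,332,336,350,370): 
    e=edge(c,178,190,140)
    if e: print(c,round(e,2), [rel("top",onz("top",[c,e],90)[0],1)])
for c in (319,321,323): 
    e=edge(c,184,192,190,False); r=edge(c,205,225,180,True); print("band rear edge",e,rel("top",onz("top",[c,e],73.5)[0],1),"rear end",r,rel("top",onz("top",[c,r],69.5)[0],1))
```

```text
311 183.88 [(np.float64(0.5), np.float64(34.4))]
313 183.78 [(np.float64(0.4), np.float64(27.7))]
316 183.43 [(np.float64(0.9), np.float64(17.7))]
328 182.78 [(np.float64(0.2), np.float64(-22.3))]
332 182.53 [(np.float64(0.1), np.float64(-35.7))]
336 182.39 [(np.float64(-0.4), np.float64(-49.0))]
350 181.4 [(np.float64(-0.4), np.float64(-95.8))]
370 179.76 [(np.float64(0.3), np.float64(-163.1))]
band rear edge 186.44303797468353 (np.float64(-7.8), np.float64(8.0)) rear end 216.0909090909091 (np.float64(-107.1), np.float64(15.3))
band rear edge 186.5125 (np.float64(-8.5), np.float64(1.3)) rear end 217.43333333333334 (np.float64(-112.1), np.float64(9.0))
band rear edge 186.46753246753246 (np.float64(-8.8), np.float64(-5.4)) rear end 217.21212121212122 (np.float64(-111.8), np.float64(2.3))
```

>>> drive_tool --rows '[[[0.3,-0.5,0,0,0,0],[0.6,-1,0,0,0,0],[0.8,-1,0,0,0,0],[0.8,-1,0,0,0,0]]]'

```text
time_s: 16.32
eef_pos: [491.7, 40.2, 315.1]
ee_rot: [0.0, -0.037, 0.999, 0.0]
force: [-0.6, 1.2, -0.6]
grip_width: 1.003
```

Run:
```python
from m import *
go([510.2,-46.9,70.5],4.5)
```

```text
t 16.325 tcp [491.7  40.2 315.1] grasp [491.7  40.3 160.1] jaw yaw 4.28 zaxis [ 2.e-04  7.e-04 -1.e+00] F [-0.6  1.2 -0.6] w 85.2
shift [ 0.185 -0.871 -0.896] turn [-0.0004  0.0001  0.0024]
```

>>> drive_tool --rows '[[[0.1,-0.5,0,0,0,0],[0.185,-0.871,0,0,0,0.002],[0.185,-0.871,-0.2,0,0,0.002],[0.185,-0.871,-0.6,0,0,0.002],[0.185,-0.871,-0.89,0,0,0.002],[0.185,-0.871,-0.89,0,0,0.002],[0.185,-0.871,-0.89,0,0,0.002]]]'

```text
time_s: 17.2
eef_pos: [510.3, -46.9, 227.4]
ee_rot: [0.001, -0.039, 0.999, 0.0]
force: [0.1, 0.5, 1.5]
grip_width: 1.0
```

>>> drive_tool --rows '[[[0,0,0,0,0,0],[0,0,0,0,0,0],[0,0,0,0,0,0],[0,0,0,0,0,0],[0,0,0,0,0,0],[0,0,0,0,0,0]]]' --fingers -1 --force 40

```text
time_s: 17.95
eef_pos: [510.4, -46.9, 227.7]
ee_rot: [0.001, -0.039, 0.999, -0.0]
force: [-2.2, -1.0, 6.5]
grip_width: 0.314
```

>>> drive_tool --rows '[[[0.014,0.001,0,0,0,0],[0.014,0.001,0,0,0,0],[0.014,0.001,0,0,0,0]]]'

```text
time_s: 18.32
eef_pos: [511.2, -46.9, 227.7]
ee_rot: [-0.0, -0.039, 0.999, 0.0]
force: [-7.8, -1.3, 7.5]
grip_width: 0.317
```

>>> drive_tool --rows '[[[0,0,0,0,0,0],[0,0,0,0,0,0],[0,0,0,0,0,0],[0,0,0,0,0,0],[0,0,0,0,0,0]]]' --fingers 1

```text
time_s: 18.95
eef_pos: [511.2, -46.9, 227.7]
ee_rot: [-0.0, -0.039, 0.999, 0.0]
force: [-0.2, 0.5, 0.7]
grip_width: 1.003
```

>>> drive_tool --rows '[[[0,0,0.3,0,0,0],[0,0,0.7,0,0,0],[-0.4,0.3,0.9,0,0,0],[-0.6,0.9,0.9,0,0,0.05],[-0.6,0.9,0.9,0,0,0.065],[-0.6,0.9,0.9,0,0,0.065]]]'

```text
time_s: 19.7
eef_pos: [451.4, 43.0, 317.8]
ee_rot: [-0.0, -0.09, 0.996, -0.0]
force: [0.6, -0.3, 0.9]
grip_width: 1.0
```

>>> drive_tool --rows '[[[-0.2,0.5,0,0,0,0],[-0.4,1,0,0,0,0],[-0.4,1,0,0,0,0],[-0.4,1,0,0,0,0]]]'

```text
time_s: 20.2
eef_pos: [412.1, 142.3, 317.7]
ee_rot: [-0.0, -0.09, 0.996, -0.0]
force: [-0.5, -0.7, 0.7]
grip_width: 1.001
```

Run:
```python
from m import *
r=grab("7"); t=r["top"];s=r["scene"]
for thr in(165,180):
  for f in tubefit("top",t,(314,187,332,222),72,thr)[:1]: print("top",f,rel("top",f,1))
for f in tubefit("top",t,(180,178,212,245),28,155): print(f)
for f in tubefit("scene",s,(383,125,443,170),28,130): print(f)
go([442,390,73],10.3)
```

```text
top (507.5, -44.9, 104.6, 29.9, 3.6) (np.float64(-60.1), np.float64(0.4))
top (507.8, -44.5, 103.8, 28.5, 3.44) (np.float64(-59.7), np.float64(0.7))
(442.1, 391.0, 106.8, 29.7, 10.77)
(530.2, 407.6, 61.5, 29.5, 10.09)
(441.6, 389.1, 106.2, 31.1, 10.71)
(530.0, 406.0, 60.5, 31.4, 10.26)
t 20.3 tcp [412.1 141.9 317.7] grasp [412.1 141.9 162.7] jaw yaw 10.22 zaxis [-3.e-04 -4.e-04 -1.e+00] F [ 0.4 -0.8  0.5] w 84.6
shift [ 0.299  2.481 -0.897] turn [ 0.0002 -0.0002  0.0009]
```

>>> drive_tool --rows '[[[0.15,0.5,0,0,0,0],[0.3,1,0,0,0,0],[0.3,1,0,0,0,0]]]'

```text
time_s: 20.68
eef_pos: [443.1, 243.0, 317.3]
ee_rot: [-0.0, -0.09, 0.996, -0.0]
force: [-0.4, -0.8, 0.8]
grip_width: 0.998
```

>>> drive_tool --rows '[[[0,0.5,0,0,0,0],[0,1,0,0,0,0],[0,1,0,0,0,0]]]'

```text
time_s: 21.05
eef_pos: [443.4, 343.7, 316.8]
ee_rot: [-0.0, -0.09, 0.996, -0.0]
force: [-0.0, -0.1, -1.1]
grip_width: 1.0
```

Run:
```python
from m import *
go([442,389.8,73],10.4)
```

```text
t 21.05 tcp [443.4 343.7 316.8] grasp [443.3 343.7 161.8] jaw yaw 10.35 zaxis [-4.e-04 -3.e-04 -1.e+00] F [-0.  -0.1 -1.1] w 85.0
shift [-0.014  0.461 -0.888] turn [ 0.0002 -0.0003  0.0006]
```

>>> drive_tool --rows '[[[-0.014,0.461,-0.3,0,0,0],[-0.014,0.461,-0.6,0,0,0],[-0.014,0.461,-0.89,0,0,0],[-0.014,0.461,-0.89,0,0,0],[-0.014,0.461,-0.89,0,0,0]]]'

```text
time_s: 21.68
eef_pos: [442.8, 388.9, 229.1]
ee_rot: [0.001, -0.089, 0.996, 0.0]
force: [-0.5, -0.1, 0.9]
grip_width: 1.002
```

Run:
```python
from m import *
go([442,389.8,23],10.4)
r=grab("8"); crop("scene","8",340,80,460,180,6)
for f in tubefit("scene",r["scene"],(383,125,443,170),28,130): print(f)
```

```text
t 21.675 tcp [442.8 388.9 229.1] grasp [442.9 389.   74.1] jaw yaw 10.27 zaxis [ 1.e-03  4.e-04 -1.e+00] F [-0.5 -0.1  0.9] w 85.2
shift [-0.008  0.009 -0.511] turn [-0.0003  0.0006  0.0015]
(548.7, 409.6, 30.6, 23.5, -74.13)
(523.8, 413.3, 20.4, 13.4, 59.59)
```

View pics/scene_8_z340_80.png

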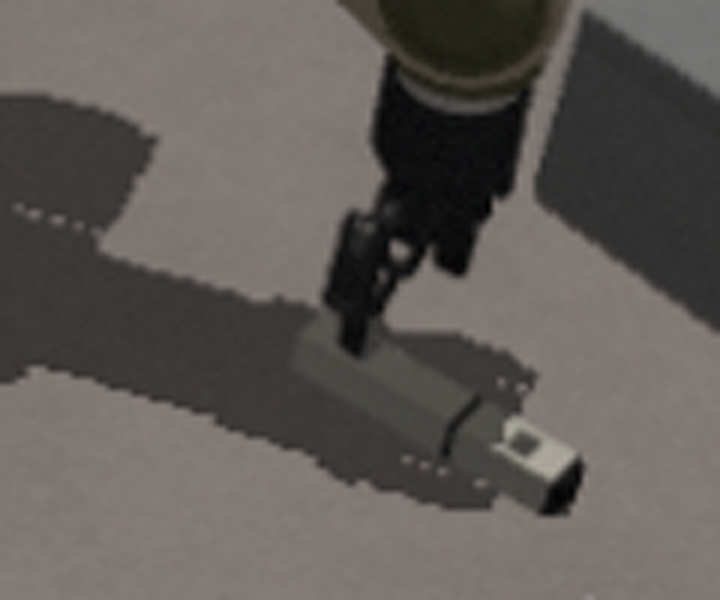

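>>> drive_tool --rows '[[[-0.008,0.009,-0.3,0,0,0.001],[-0.008,0.009,-0.5,0,0,0.001],[-0.008,0.009,-0.51,0,0,0.001],[-0.008,0.009,-0.51,0,0,0.001],[-0.008,0.009,-0.51,0,0,0.001]]]'

```text
time_s: 22.4
eef_pos: [442.0, 390.4, 179.5]
ee_rot: [0.002, -0.091, 0.996, 0.001]
force: [0.7, 0.1, 1.0]
grip_width: 0.996
```

>>> drive_tool --rows '[[[0,0,0,0,0,0],[0,0,0,0,0,0],[0,0,0,0,0,0],[0,0,0,0,0,0],[0,0,0,0,0,0],[0,0,0,0,0,0],[0,0,0,0,0,0]]]' --fingers -1 --force 60

```text
time_s: 23.28
eef_pos: [442.1, 390.5, 179.9]
ee_rot: [0.002, -0.091, 0.996, 0.001]
force: [-0.0, 0.5, 5.5]
grip_width: 0.321
```

Run:
```python
from m import *
go()
# socket3 pregrasp
m=np.mean([H["top"][2],H["scene"][2]],0)-35*XS; print(m, m-152.5*XS)
```

```text
t 23.275 tcp [442.1 390.5 179.9] grasp [442.7 390.8  24.9] jaw yaw 10.4 zaxis [ 0.0039  0.0021 -1.    ] F [-0.   0.5  5.5] w 27.3
[ 579.80789332 -190.74606835] [ 427.77799993 -202.71108045]
```

>>> drive_tool --rows '[[[0,0,0.3,0,0,0],[0,0,0.8,0,0,0],[-0.2,-0.5,1,0,0,-0.03],[-0.2,-1,1,0,0,-0.065],[-0.2,-1,1,0,0,-0.065],[-0.2,-1,1,0,0,-0.065]]]'

```text
time_s: 24.02
eef_pos: [422.2, 290.7, 279.6]
ee_rot: [0.002, -0.04, 0.999, 0.001]
force: [-0.2, 1.0, -1.7]
grip_width: 0.31
```

>>> drive_tool --rows '[[[0,-0.5,0.2,0,0,0],[0,-1,0.2,0,0,0],[0,-1,0.2,0,0,0]]]'

```text
time_s: 24.4
eef_pos: [422.4, 189.4, 299.5]
ee_rot: [0.002, -0.039, 0.999, 0.001]
force: [0.0, 1.3, -1.1]
grip_width: 0.314
```

>>> drive_tool --rows '[[[0,-0.5,0,0,0,0],[0,-1,0,0,0,0],[0,-1,0,0,0,0]]]'

```text
time_s: 24.78
eef_pos: [423.0, 88.3, 299.3]
ee_rot: [0.001, -0.037, 0.999, 0.001]
force: [0.8, 0.5, -1.0]
grip_width: 0.31
```

>>> drive_tool --rows '[[[0,-0.5,0,0,0,0],[0,-1,0,0,0,0],[0,-1,0,0,0,0]]]'

```text
time_s: 25.15
eef_pos: [423.7, -12.8, 299.1]
ee_rot: [0.002, -0.036, 0.999, 0.001]
force: [0.0, 0.7, -1.0]
grip_width: 0.312
```

>>> drive_tool --rows '[[[0,-0.5,0,0,0,0],[0,-1,0,0,0,0],[0,-1,0,0,0,0],[0,-1,0,0,0,0]]]'

```text
time_s: 25.65
eef_pos: [424.2, -111.3, 298.9]
ee_rot: [0.001, -0.037, 0.999, 0.001]
force: [-0.1, -0.1, -1.3]
grip_width: 0.318
```

Run:
```python
from m import *
go([427.8,-203.7,70.9],4.5)
```

```text
t 25.65 tcp [ 424.2 -111.3  298.9] grasp [ 424.5 -110.9  143.9] jaw yaw 4.26 zaxis [ 0.0024  0.0023 -1.    ] F [-0.1 -0.1 -1.3] w 27.0
shift [ 0.036 -0.924 -0.73 ] turn [-0.0015  0.0015  0.0026]
```

>>> drive_tool --rows '[[[0.036,-0.5,0,-0.001,0,0.003],[0.036,-0.924,0,-0.001,0,0.003],[0.036,-0.924,-0.4,-0.001,0,0.003],[0.036,-0.924,-0.73,-0.001,0,0.003],[0.036,-0.924,-0.73,-0.001,0,0.003],[0.036,-0.924,-0.73,-0.001,0,0.003]]]'

```text
time_s: 26.4
eef_pos: [428.5, -203.0, 227.0]
ee_rot: [0.002, -0.04, 0.999, -0.0]
force: [-0.6, -0.1, -1.2]
grip_width: 0.311
```

>>> drive_tool --rows '[[[0,0,0,0,0,0],[0,0,0,0,0,0]]]'

```text
time_s: 26.65
eef_pos: [428.8, -202.9, 228.0]
ee_rot: [0.003, -0.041, 0.999, -0.001]
force: [-0.4, 0.4, -1.5]
grip_width: 0.315
```

Run:
```python
from m import *
go([427.8,-203.7,70.9],4.5)
r=grab("9"); crop("scene","9",255,210,305,260,12); crop("top","9",350,160,400,210,12)
for thr in(150,170):
  for f in tubefit("top",r["top"],(360,183,379,206),74,thr)[:1]: print("top",f,rel("top",f,3))
```

```text
t 26.65 tcp [ 428.8 -202.9  228. ] grasp [ 429.6 -203.1   73. ] jaw yaw 4.65 zaxis [ 0.0052 -0.0014 -1.    ] F [-0.4  0.4 -1.5] w 26.7
shift [-0.01  -0.008 -0.021] turn [ 0.0009  0.0033 -0.0017]
top (528.0, -195.2, 41.0, 31.3, 3.61) (np.float64(-51.0), np.float64(-1.8))
top (532.3, -194.4, 30.8, 29.3, 1.87) (np.float64(-46.7), np.float64(-1.3))
```

View pics/scene_9_z255_210.png

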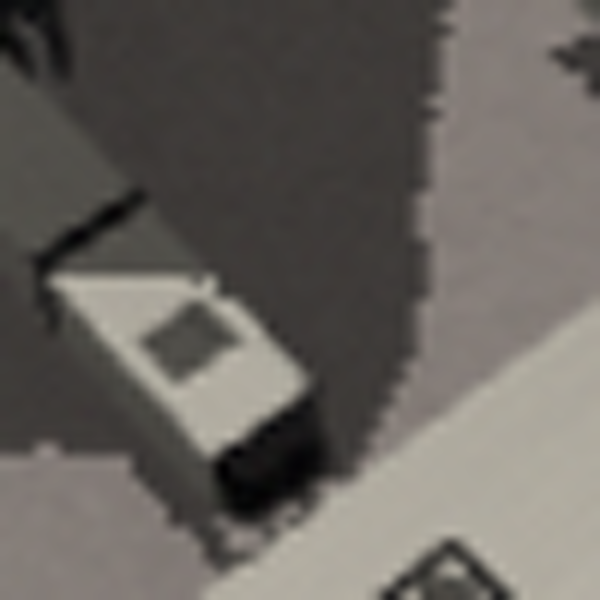

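View pics/top_9_z350_160.png

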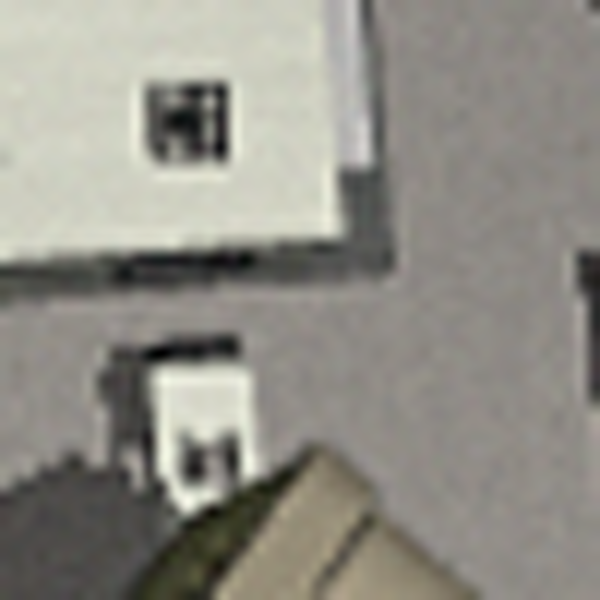

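Run:
```python
from m import *
s=cv2.imread("pics/scene_9.png")
print(rel("scene",onz("scene",[270.4,238.0],76)[0],3), rel("top",onz("top",[366.7,197.7],76)[0],3))
# side edges in scene: midpoints of the front edge (cap boundary) zoom (212,455)-(312,385)
a=(np.array([[212,457],[313,384]])+.5)/12-.5+[255,210]
print([rel("scene",p,3) for p in onz("scene",a,76)])
# top: cols of bright front edge: zoom x 152..250 at y 400
a=(np.array([[150,400],[252,400]])+.5)/12-.5+[350,160]
print([rel("top",p,3) for p in onz("top",a,76)])
print(rel("top",[429.6,-203.1],3),rel("scene",[429.6,-203.1],3))
go([430,-203.0,70.9],4.5)
```

```text
(np.float64(-58.5), np.float64(1.2)) (np.float64(-57.2), np.float64(0.5))
[(np.float64(-32.2), np.float64(-12.6)), (np.float64(-32.0), np.float64(14.9))]
[(np.float64(-39.8), np.float64(14.7)), (np.float64(-41.9), np.float64(-13.9))]
(np.float64(-149.7), np.float64(-1.9)) (np.float64(-151.7), np.float64(0.9))
t 26.75 tcp [ 428.6 -203.   227.6] grasp [ 429.3 -203.1   72.6] jaw yaw 4.63 zaxis [ 4.5e-03 -9.0e-04 -1.0e+00] F [ 0.3 -0.4 -1.5] w 26.8
shift [ 0.014 -0.    -0.017] turn [ 0.0006  0.0029 -0.0015]
```

>>> drive_tool --rows '[[[0,-0.008,-0.018,0,0,-0.001],[0,-0.008,-0.018,0,0,-0.001],[0.1,0,-0.018,0,0,-0.001],[0.2,0.008,-0.018,0,0,-0.001],[0.3,0.016,-0.018,0,0,-0.001],[0.4,0.023,-0.018,0,0,-0.001],[0.4,0.023,-0.018,0,0,-0.001]]]'

```text
time_s: 27.62
eef_pos: [469.2, -200.5, 225.6]
ee_rot: [0.002, -0.04, 0.999, -0.001]
force: [0.1, -0.3, -1.6]
grip_width: 0.312
```

Run:
```python
from m import *
go();print(ctrl.sense()["wrist_torque"].round(2))
```

```text
t 27.625 tcp [ 469.2 -200.5  225.6] grasp [ 469.9 -200.7   70.6] jaw yaw 4.59 zaxis [ 4.6e-03 -9.0e-04 -1.0e+00] F [ 0.1 -0.3 -1.6] w 26.6
[-0.01  0.1   0.06]
```

Remaining to (523.3, -196.3): 54.1, 4.2.

>>> drive_tool --rows '[[[0.1,0.008,0,0,0,0],[0.2,0.016,0,0,0,0],[0.3,0.024,0,0,0,0],[0.4,0.032,0,0,0,0],[0.54,0.042,0,0,0,0],[0.54,0.042,0,0,0,0],[0.54,0.042,0,0,0,0],[0.54,0.042,0,0,0,0]]]'

```text
time_s: 28.62
eef_pos: [522.9, -196.4, 225.6]
ee_rot: [0.002, -0.04, 0.999, -0.0]
force: [0.0, -0.3, -2.3]
grip_width: 0.313
```

Run:
```python
from m import *
go();print(ctrl.sense()["wrist_torque"].round(2))
```

```text
t 28.625 tcp [ 522.9 -196.4  225.6] grasp [ 523.6 -196.5   70.6] jaw yaw 4.57 zaxis [ 4.3e-03 -8.0e-04 -1.0e+00] F [ 0.  -0.3 -2.3] w 26.6
[-0.    0.09 -0.02]
```

>>> drive_tool --rows '[[[0.004,0,0,0,0,0],[0.004,0,0,0,0,0],[0.004,0,0,0,0,0],[0.004,0,0,0,0,0],[0.004,0,0,0,0,0]]]' --fingers 1

```text
time_s: 29.25
eef_pos: [523.3, -196.4, 225.7]
ee_rot: [0.002, -0.04, 0.999, -0.0]
force: [-0.2, -0.6, 0.2]
grip_width: 0.999
```

>>> drive_tool --rows '[[[0,0,0.3,0,0,0],[0,0,0.7,0,0,0],[-0.4,0.3,0.9,0,0,0],[-0.9,0.5,0.9,0,0,0],[-0.9,0.5,0.9,0,0,0],[-0.9,0.5,0.9,0,0,0]]]'

```text
time_s: 30.0
eef_pos: [433.7, -146.7, 316.1]
ee_rot: [0.003, -0.04, 0.999, -0.001]
force: [0.0, -0.4, 0.8]
grip_width: 1.001
```

>>> drive_tool --rows '[[[-0.3,0.5,0,0,0,0],[-0.6,1,0,0,0,0],[-0.6,1,0,0,0,0],[-0.6,1,0,0,0,0]]]'

```text
time_s: 30.5
eef_pos: [374.8, -47.3, 316.5]
ee_rot: [0.003, -0.04, 0.999, -0.001]
force: [0.8, -0.3, 0.3]
grip_width: 1.002
```

Run:
```python
from m import *
go(); r=grab("10"); crop("scene","10",165,160,385,310,3.6); crop("top","10",295,130,445,250,5)
for f in tubefit("top",r["top"],(358,183,379,216),71,170)[:1]: print("top3",f,rel("top",f,3))
for f in tubefit("top",r["top"],(314,187,332,222),71,170)[:1]: print("top1",f,rel("top",f,1))
```

```text
t 30.5 tcp [374.8 -47.3 316.5] grasp [375.8 -47.7 161.5] jaw yaw 4.57 zaxis [ 0.007  -0.0024 -1.    ] F [ 0.8 -0.3  0.3] w 85.2
top3 (520.9, -194.2, 106.4, 29.2, 3.02) (np.float64(-58.0), np.float64(-0.2))
top1 (507.6, -44.9, 104.6, 29.5, 3.51) (np.float64(-60.0), np.float64(0.4))
```

View pics/scene_10_z165_160.png

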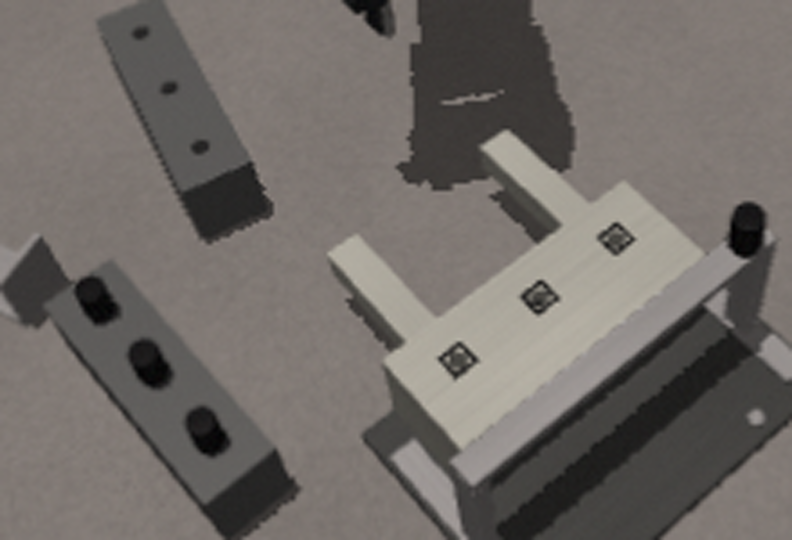

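View pics/top_10_z295_130.png

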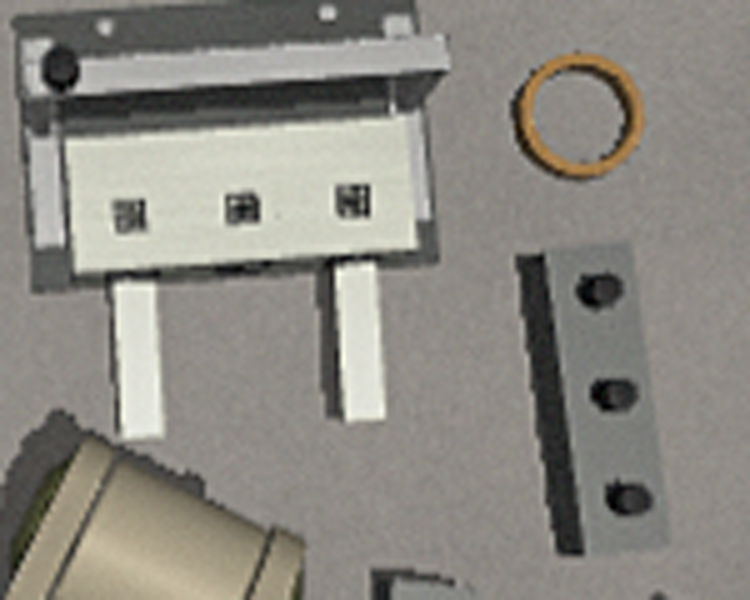

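Run:
```python
from m import *
go([430,-52.2,73],4.5)
```

```text
t 30.6 tcp [374.6 -47.6 316.2] grasp [375.6 -47.9 161.2] jaw yaw 4.51 zaxis [ 0.0062 -0.002  -1.    ] F [-0.7 -0.5 -0.5] w 85.0
shift [ 0.554 -0.046 -0.882] turn [ 0.0013  0.004  -0.0001]
```

>>> drive_tool --rows '[[[0.2,-0.046,-0.4,0.001,0.004,0],[0.4,-0.046,-0.8,0.001,0.004,0],[0.55,-0.046,-0.88,0.001,0.004,0],[0.55,-0.046,-0.88,0.001,0.004,0],[0.55,-0.046,-0.88,0.001,0.004,0],[0.55,-0.046,-0.88,0.001,0.004,0]]]' --fingers -1

```text
time_s: 31.35
eef_pos: [429.4, -52.4, 228.8]
ee_rot: [0.0, -0.039, 0.999, -0.0]
force: [0.3, 0.3, -0.7]
grip_width: -0.002
```

>>> drive_tool --rows '[[[0.03,0.002,0,0,0,0],[0.06,0.004,0,0,0,0],[0.09,0.007,0,0,0,0],[0.11,0.009,0,0,0,0],[0.11,0.009,0,0,0,0]]]'

```text
time_s: 31.98
eef_pos: [440.5, -51.4, 228.7]
ee_rot: [0.0, -0.039, 0.999, -0.0]
force: [-0.0, 0.3, -0.4]
grip_width: -0.002
```

Run:
```python
from m import *
go()
r=grab("11"); crop("scene","11",265,150,345,240,7)
```

```text
t 31.975 tcp [440.5 -51.4 228.7] grasp [440.7 -51.6  73.7] jaw yaw 4.5 zaxis [ 8.e-04 -8.e-04 -1.e+00] F [-0.   0.3 -0.4] w -0.1
```

View pics/scene_11_z265_150.png

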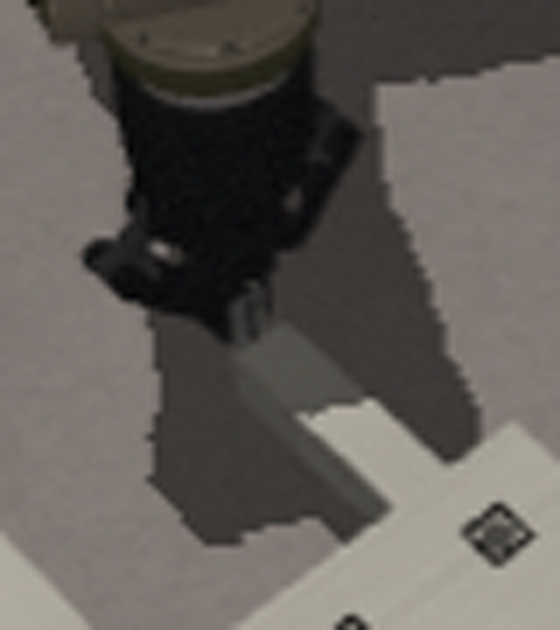

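Fingers are just behind the tube's rear end, not touching yet. Creep forward.

>>> drive_tool --rows '[[[0.01,0.001,0,0,0,0],[0.02,0.002,0,0,0,0],[0.03,0.002,0,0,0,0],[0.04,0.003,0,0,0,0],[0.04,0.003,0,0,0,0]]]'

```text
time_s: 32.7
eef_pos: [444.5, -51.2, 228.7]
ee_rot: [0.0, -0.039, 0.999, -0.0]
force: [-0.2, 0.1, 0.4]
grip_width: 0.002
```

>>> drive_tool --rows '[[[0.01,0.001,0,0,0,0],[0.02,0.001,0,0,0,0],[0.02,0.001,0,0,0,0]]]'

```text
time_s: 33.08
eef_pos: [446.2, -51.0, 228.6]
ee_rot: [-0.0, -0.039, 0.999, -0.0]
force: [-2.7, 0.2, 1.0]
grip_width: -0.003
```

>>> drive_tool --rows '[[[0.01,0.001,0,0,0,0],[0.015,0.001,0,0,0,0],[0.015,0.001,0,0,0,0]]]'

```text
time_s: 33.45
eef_pos: [447.1, -50.8, 228.3]
ee_rot: [-0.002, -0.039, 0.999, 0.0]
force: [-8.6, -1.2, 4.0]
grip_width: -0.003
```

>>> drive_tool --rows '[[[-0.3,0,0,0,0,0],[-0.5,0,0.3,0,0,0],[-0.8,0.3,1,0,0,0],[-0.8,0.6,1,0,0,0],[-0.8,0.6,1,0,0,0],[-0.8,0.6,1,0,0,0]]]'

```text
time_s: 34.2
eef_pos: [367.3, 9.0, 328.1]
ee_rot: [-0.002, -0.04, 0.999, 0.0]
force: [0.9, -0.0, 0.3]
grip_width: 0.0
```

Run:
```python
from m import *
go(); r=grab("12"); crop("scene","12",170,225,240,295,10); crop("top","12",395,170,435,240,10)
for f in tubefit("top",r["top"],(358,183,379,216),71,170)[:1]: print("top3",f,rel("top",f,3))
for f in tubefit("top",r["top"],(314,187,332,222),71,170)[:1]: print("top1",f,rel("top",f,1))
```

```text
t 34.2 tcp [367.3   9.  328.1] grasp [366.7   8.9 173.1] jaw yaw 4.54 zaxis [-3.7e-03 -1.0e-04 -1.0e+00] F [ 0.9 -0.   0.3] w 0.0
top3 (520.9, -194.1, 106.4, 28.9, 3.09) (np.float64(-58.0), np.float64(-0.1))
top1 (507.7, -44.9, 104.2, 29.6, 3.32) (np.float64(-59.9), np.float64(0.3))
```

View pics/scene_12_z170_225.png

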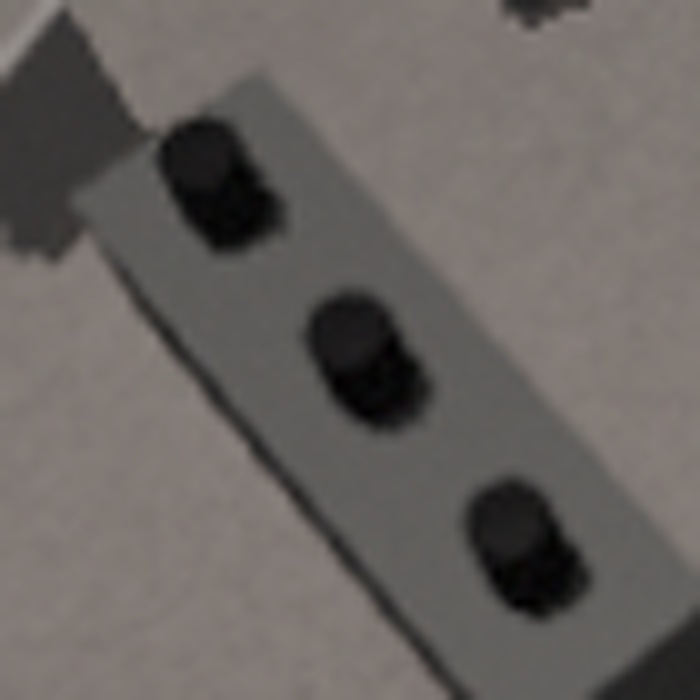

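View pics/top_12_z395_170.png

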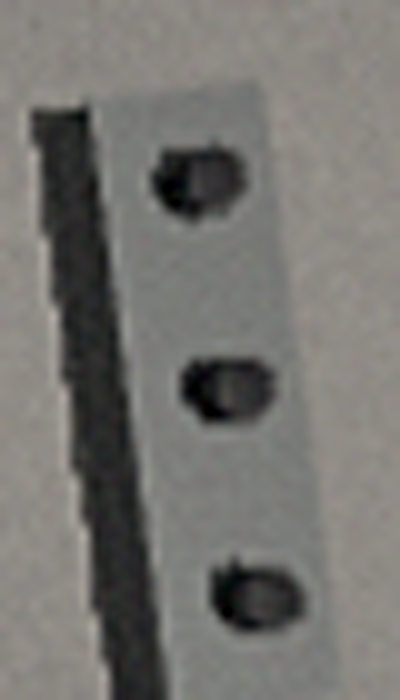

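Run:
```python
from m import *
s=cv2.imread("pics/scene_12.png")
g=cv2.cvtColor(s,cv2.COLOR_BGR2GRAY)
crop("scene","12",252,218,292,258,16)
crop("scene","12",292,190,332,230,16)
```

```text
(no output)
```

View pics/scene_12_z252_218.png

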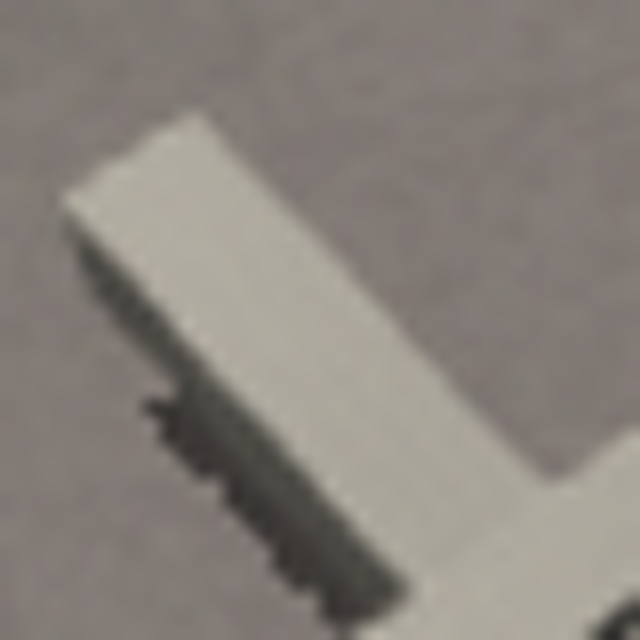

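View pics/scene_12_z292_190.png

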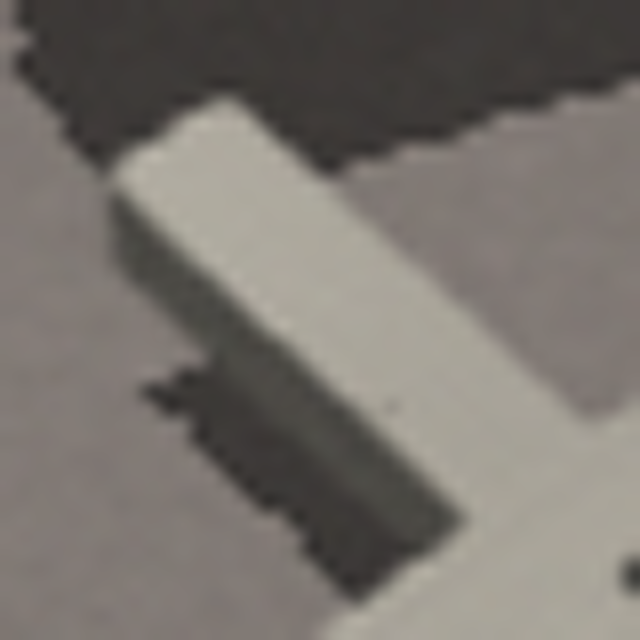

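Run:
```python
from m import *
a3=(np.array([[66,197],[200,112]])+.5)/16-.5+[252,218]
a1=(np.array([[115,175],[230,98]])+.5)/16-.5+[292,190]
for z in(67,69,72):
  print(z,"t3",[rel("scene",p,3) for p in onz("scene",a3,z)],"t1",[rel("scene",p,1) for p in onz("scene",a1,z)])
# pins: top-face centre estimate: z=104; zoom coords scene (10x,170,225): head top centres ; top(10x,395,170)
S=[(208,160),(352,332),(512,520)]; T=[(258,597),(228,390),(197,180)]
for q,w in zip(S,T):
  q=(np.array(q)+.5)/10-.5+[170,225]; w=(np.array(w)+.5)/10-.5+[395,170]
  print("pin sc@104",onz("scene",q,104)[0].round(1),"top?@100",onz("top",w,100)[0].round(1))
```

```text
67 t3 [(np.float64(-110.6), np.float64(-11.1)), (np.float64(-109.3), np.float64(16.1))] t1 [(np.float64(-109.2), np.float64(-10.8)), (np.float64(-108.7), np.float64(15.7))]
69 t3 [(np.float64(-109.4), np.float64(-11.6)), (np.float64(-108.1), np.float64(15.6))] t1 [(np.float64(-108.0), np.float64(-11.7)), (np.float64(-107.5), np.float64(14.8))]
72 t3 [(np.float64(-107.6), np.float64(-12.3)), (np.float64(-106.3), np.float64(14.7))] t1 [(np.float64(-106.2), np.float64(-13.0)), (np.float64(-105.7), np.float64(13.5))]
pin sc@104 [ 421.2 -370.1  104. ] top?@100 [ 416.3 -365.8  100. ]
pin sc@104 [ 488.1 -362.5  104. ] top?@100 [ 484.3 -357.4  100. ]
pin sc@104 [ 557.  -354.4  104. ] top?@100 [ 554.  -348.7  100. ]
```

Run:
```python
from m import *
T=[(275,598),(245,389),(217,178)]
for w in T:
  w=(np.array(w)+.5)/10-.5+[395,170]
  print(onz("top",w,104)[0].round(1))
go([556,-354.5,133],4.5)
```

```text
[ 415.9 -370.3  104. ]
[ 484.3 -361.9  104. ]
[ 554.2 -354.3  104. ]
t 34.3 tcp [367.3   8.6 327.7] grasp [366.5   8.7 172.7] jaw yaw 4.48 zaxis [-5.e-03  3.e-04 -1.e+00] F [-0.1 -1.   1.1] w -0.0
shift [ 1.887 -3.631 -0.397] turn [-0.0002 -0.0032  0.0002]
```

>>> drive_tool --rows '[[[0.4,-0.5,0,0,0,0],[0.8,-1,0,0,-0.003,0.02],[0.8,-1,0,0,-0.003,0.02]]]' --fingers 1

```text
time_s: 34.67
eef_pos: [448.8, -94.6, 326.6]
ee_rot: [-0.001, -0.053, 0.999, 0.0]
force: [-0.9, 0.7, -0.2]
grip_width: 0.637
```

>>> drive_tool --rows '[[[0.4,-0.5,0,0,0,0],[0.8,-1,0,0,0,0],[0.8,-1,0,0,0,0]]]'

```text
time_s: 35.05
eef_pos: [529.6, -197.1, 325.1]
ee_rot: [-0.001, -0.052, 0.999, 0.001]
force: [-0.8, -0.5, -0.5]
grip_width: 0.996
```

>>> drive_tool --rows '[[[0.1,-0.5,0,0,0,0],[0.3,-1,0,0,0,0],[0.3,-1,0,0,0,0],[0.3,-1,0,0,0,0]]]'

```text
time_s: 35.55
eef_pos: [559.3, -296.2, 324.5]
ee_rot: [-0.002, -0.052, 0.999, 0.001]
force: [-0.9, 0.1, -0.5]
grip_width: 0.999
```

Run:
```python
from m import *
go([555.6,-354.9,122],6.5)
```

```text
t 35.55 tcp [ 559.3 -296.2  324.5] grasp [ 558.7 -295.8  169.6] jaw yaw 5.92 zaxis [-0.0037  0.0025 -1.    ] F [-0.9  0.1 -0.5] w 84.9
shift [-0.037 -0.587 -0.475] turn [-0.0016 -0.0023  0.0064]
```

>>> drive_tool --rows '[[[-0.037,-0.587,0,-0.002,-0.002,0.006],[-0.037,-0.587,-0.2,-0.002,-0.002,0.006],[-0.037,-0.587,-0.47,-0.002,-0.002,0.006],[-0.037,-0.587,-0.47,-0.002,-0.002,0.006],[-0.037,-0.587,-0.47,-0.002,-0.002,0.006]]]'

```text
time_s: 36.17
eef_pos: [555.8, -354.1, 279.1]
ee_rot: [0.0, -0.057, 0.998, -0.001]
force: [0.6, -0.6, 0.3]
grip_width: 0.998
```

Run:
```python
from m import *
go([555.6,-354.9,92],6.5)
r=grab("13"); crop("scene","13",165,180,285,300,6)
```

```text
t 36.175 tcp [ 555.8 -354.1  279.1] grasp [ 555.9 -354.4  124.1] jaw yaw 6.51 zaxis [ 7.0e-04 -1.7e-03 -1.0e+00] F [ 0.6 -0.6  0.3] w 84.8
shift [-0.002 -0.008 -0.321] turn [ 0.0011  0.0004 -0.0002]
```

View pics/scene_13_z165_180.png

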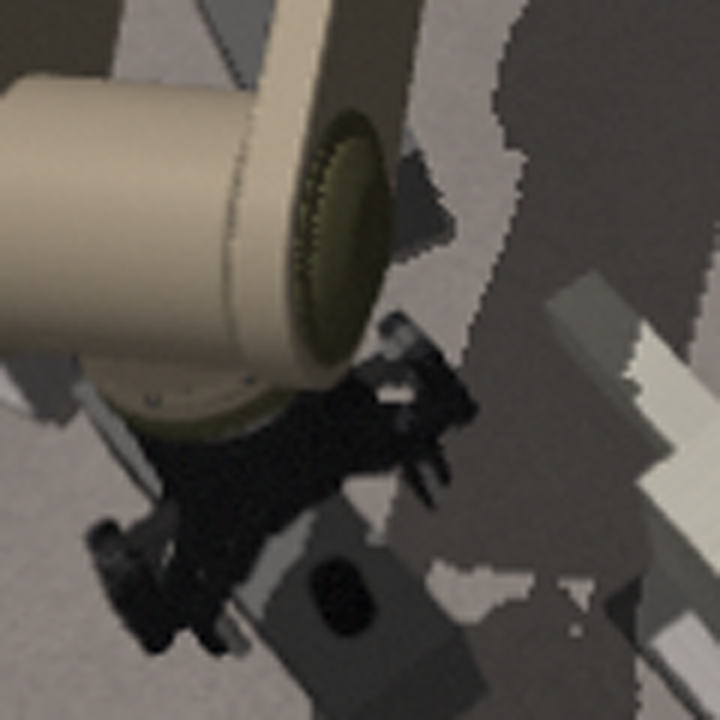

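>>> drive_tool --rows '[[[-0.002,-0.006,-0.2,0.001,0,0],[-0.002,-0.006,-0.32,0.001,0,0],[-0.002,-0.006,-0.32,0.001,0,0],[-0.002,-0.006,-0.32,0.001,0,0]]]'

```text
time_s: 36.78
eef_pos: [555.7, -355.2, 247.3]
ee_rot: [0.001, -0.057, 0.998, -0.0]
force: [-0.2, 0.8, 0.2]
grip_width: 0.999
```

>>> drive_tool --rows '[[[0,0,0,0,0,0],[0,0,0,0,0,0],[0,0,0,0,0,0],[0,0,0,0,0,0],[0,0,0,0,0,0],[0,0,0,0,0,0],[0,0,0,0,0,0]]]' --fingers -1 --force 40

```text
time_s: 37.65
eef_pos: [555.7, -355.2, 247.5]
ee_rot: [0.001, -0.057, 0.998, -0.001]
force: [-0.4, 0.6, 3.4]
grip_width: 0.244
```

Run:
```python
from m import *
go()
```

```text
t 37.65 tcp [ 555.7 -355.2  247.5] grasp [ 556.  -355.4   92.5] jaw yaw 6.49 zaxis [ 0.0016 -0.001  -1.    ] F [-0.4  0.6  3.4] w 20.7
```

>>> drive_tool --rows '[[[0,0,0.3,0,0,0],[0,0,0.6,0,0,0],[0,0,1,0,0,0],[0.2,0.4,1,0,0,-0.01],[0.4,0.9,1,0,0,-0.02],[0.4,0.9,1,0,0,-0.02],[0.4,0.9,1,0,0,-0.02]]]'

```text
time_s: 38.52
eef_pos: [595.6, -265.5, 347.2]
ee_rot: [0.0, -0.041, 0.999, -0.001]
force: [-1.3, -0.9, -0.5]
grip_width: 0.246
```

Run:
```python
from m import *
go([614.5,-188.9,190],4.5)
```

```text
t 38.525 tcp [ 595.6 -265.5  347.2] grasp [ 595.7 -265.6  192.2] jaw yaw 4.71 zaxis [ 0.001 -0.001 -1.   ] F [-1.3 -0.9 -0.5] w 20.9
shift [ 0.189  0.766 -0.022] turn [ 0.0006  0.0006 -0.0023]
```

>>> drive_tool --rows '[[[0.1,0.4,0,0,0,0],[0.189,0.766,0,0.001,0.001,-0.002],[0.189,0.766,0,0.001,0.001,-0.002],[0.189,0.766,0,0.001,0.001,-0.002],[0.189,0.766,0,0.001,0.001,-0.002]]]'

```text
time_s: 39.15
eef_pos: [614.2, -190.3, 347.0]
ee_rot: [-0.0, -0.039, 0.999, 0.0]
force: [-0.1, 0.3, -0.8]
grip_width: 0.243
```

Run:
```python
from m import *
go([614.5,-188.9,190],4.5)
r=grab("14"); crop("scene","14",250,190,350,290,7); crop("top","14",340,130,400,190,9)
```

```text
t 39.15 tcp [ 614.2 -190.3  347. ] grasp [ 614.  -190.3  192. ] jaw yaw 4.43 zaxis [-8.e-04  4.e-04 -1.e+00] F [-0.1  0.3 -0.8] w 20.6
shift [ 0.003  0.014 -0.02 ] turn [-0.0003 -0.0005  0.0008]
```

View pics/scene_14_z250_190.png

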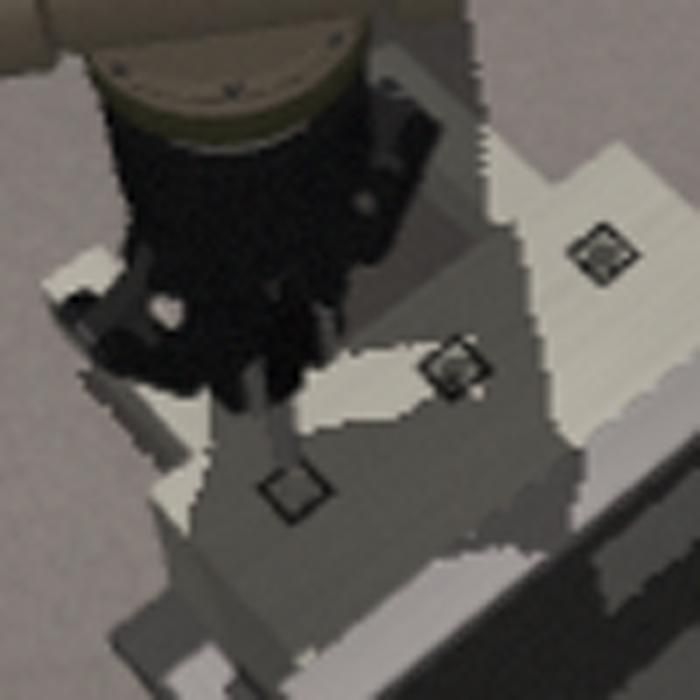

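View pics/top_14_z340_130.png

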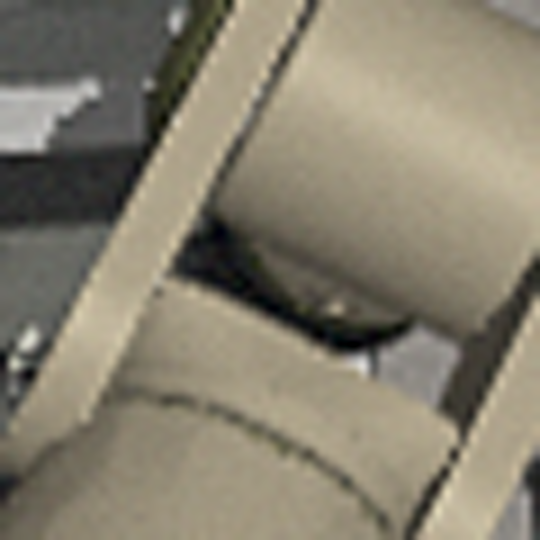

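Run:
```python
from m import *
im=cv2.imread("pics/scene_14.png")[232:272,272:312].astype(float)
im=np.clip((im-20)*2.2,0,255).astype(np.uint8)
cv2.imwrite("pics/s14z.png",cv2.resize(im,None,fx=16,fy=16,interpolation=cv2.INTER_CUBIC))
for n,p in(("tip",[614,-190.3,104.5]),("tipabove8",[614,-190.3,112.5]),("headbot",[614,-190.3,169.5]),("hole",[614.7,-188,90]),("hole-robot",[614.5,-188.9,90])):
    q=proj("scene",p)[0]; print(n,q.round(2),((q-[272,232]+.5)*16-.5).round(0))
```

```text
tip [290.67 256.66] [306. 402.]
tipabove8 [290.44 255.14] [303. 378.]
headbot [288.69 243.63] [275. 194.]
hole [292.   259.07] [328. 441.]
hole-robot [291.66 259.2 ] [322. 443.]
```

View pics/s14z.png

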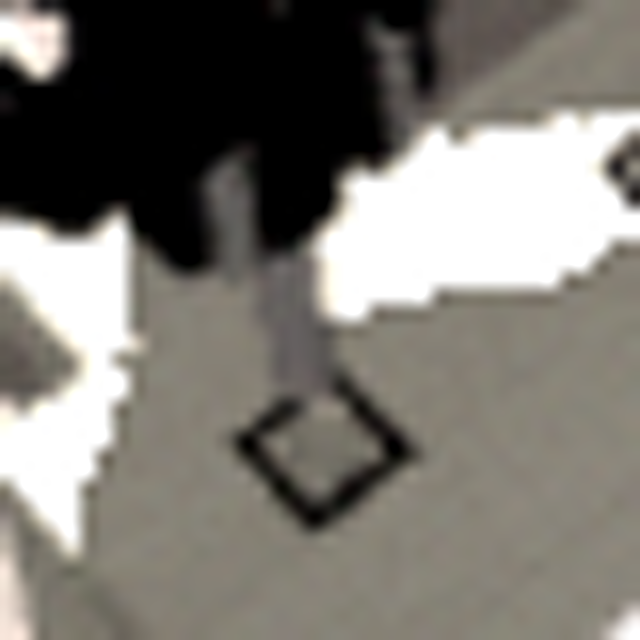

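>>> drive_tool --rows '[[[0.01,0.011,0,0,0,0],[0.01,0.011,0,0,0,0],[0.01,0.011,-0.1,0,0,0],[0.01,0.011,-0.18,0,0,0],[0.01,0.011,-0.24,0,0,0],[0.01,0.011,-0.24,0,0,0]]]'

```text
time_s: 40.0
eef_pos: [615.3, -188.9, 322.4]
ee_rot: [-0.001, -0.039, 0.999, 0.0]
force: [0.8, -0.7, -1.2]
grip_width: 0.241
```

Run:
```python
from m import *
go();print(ctrl.sense()["wrist_torque"].round(2))
```

```text
t 40.0 tcp [ 615.3 -188.9  322.4] grasp [ 615.  -188.8  167.4] jaw yaw 4.45 zaxis [-1.5e-03  7.0e-04 -1.0e+00] F [ 0.8 -0.7 -1.2] w 20.5
[-0.02 -0.07 -0.03]
```

No contact force; the tip is about 10 mm in the hole. Continue down.

>>> drive_tool --rows '[[[0,0,-0.06,0,0,0],[0,0,-0.12,0,0,0],[0,0,-0.18,0,0,0],[0,0,-0.2,0,0,0],[0,0,-0.2,0,0,0]]]'

```text
time_s: 40.62
eef_pos: [615.3, -188.9, 302.3]
ee_rot: [-0.001, -0.039, 0.999, 0.0]
force: [1.0, -1.4, -0.7]
grip_width: 0.239
```

>>> drive_tool --rows '[[[0,0,-0.06,0,0,0],[0,0,-0.12,0,0,0],[0,0,-0.18,0,0,0],[0,0,-0.2,0,0,0],[0,0,-0.2,0,0,0]]]'

```text
time_s: 41.25
eef_pos: [615.2, -188.9, 282.1]
ee_rot: [-0.001, -0.039, 0.999, 0.0]
force: [0.9, -1.2, -1.2]
grip_width: 0.246
```

>>> drive_tool --rows '[[[0,0,-0.05,0,0,0],[0,0,-0.1,0,0,0],[0,0,-0.14,0,0,0],[0,0,-0.15,0,0,0],[0,0,-0.15,0,0,0]]]'

```text
time_s: 41.88
eef_pos: [615.2, -189.0, 267.5]
ee_rot: [-0.001, -0.039, 0.999, 0.0]
force: [-1.3, -0.5, 3.9]
grip_width: 0.239
```

>>> drive_tool --rows '[[[0,0,0,0,0,0],[0,0,0,0,0,0],[0,0,0,0,0,0],[0,0,0,0,0,0],[0,0,0,0,0,0]]]' --fingers 1

```text
time_s: 42.5
eef_pos: [615.2, -189.0, 267.5]
ee_rot: [-0.001, -0.039, 0.999, 0.0]
force: [0.2, -0.0, 0.6]
grip_width: 1.002
```

>>> drive_tool --rows '[[[0,0,0.4,0,0,0],[0,0,0.7,0,0,0],[-0.4,-0.3,0.7,0,0,0],[-0.8,-0.8,0.7,0,0,0.02],[-0.8,-0.8,0.7,0,0,0.02],[-0.8,-0.8,0.7,0,0,0.02]]]'

```text
time_s: 43.25
eef_pos: [535.3, -268.9, 337.6]
ee_rot: [-0.001, -0.054, 0.999, 0.0]
force: [0.4, -0.0, -0.2]
grip_width: 1.003
```

Run:
```python
from m import *
go([486.2,-362.7,124],6.5)
r=grab("15"); crop("scene","15",250,190,350,290,6)
crop("top","15",340,130,400,190,6)
```

```text
t 43.25 tcp [ 535.3 -268.9  337.6] grasp [ 535.1 -268.8  182.6] jaw yaw 6.21 zaxis [-1.4e-03  7.0e-04 -1.0e+00] F [ 0.4 -0.  -0.2] w 85.2
shift [-0.491 -0.938 -0.586] turn [-0.0005 -0.0009  0.0032]
```

View pics/scene_15_z250_190.png

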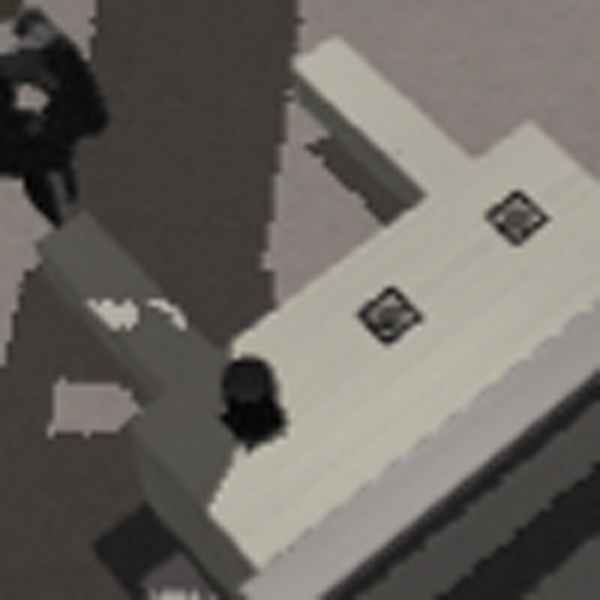

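The first pin's head sits flush on the stand top at about (291, 257). Now for the middle rack pin.

>>> drive_tool --rows '[[[-0.25,-0.5,0,0,-0.001,0.003],[-0.491,-0.938,0,0,-0.001,0.003],[-0.491,-0.938,-0.3,0,-0.001,0.003],[-0.491,-0.938,-0.58,0,-0.001,0.003],[-0.491,-0.938,-0.58,0,-0.001,0.003],[-0.491,-0.938,-0.58,0,-0.001,0.003]]]'

```text
time_s: 44.1
eef_pos: [487.4, -361.6, 280.7]
ee_rot: [0.001, -0.058, 0.998, -0.0]
force: [0.1, -0.4, 0.4]
grip_width: 1.001
```

Run:
```python
from m import *
go([486.4,-362.9,92.5],6.5)
r=grab("16"); crop("scene","16",150,170,270,290,6)
```

```text
t 44.1 tcp [ 487.4 -361.6  280.7] grasp [ 487.6 -361.7  125.7] jaw yaw 6.64 zaxis [ 1.2e-03 -5.0e-04 -1.0e+00] F [ 0.1 -0.4  0.4] w 85.1
shift [-0.01  -0.013 -0.332] turn [ 0.0003  0.0008 -0.0016]
```

View pics/scene_16_z150_170.png

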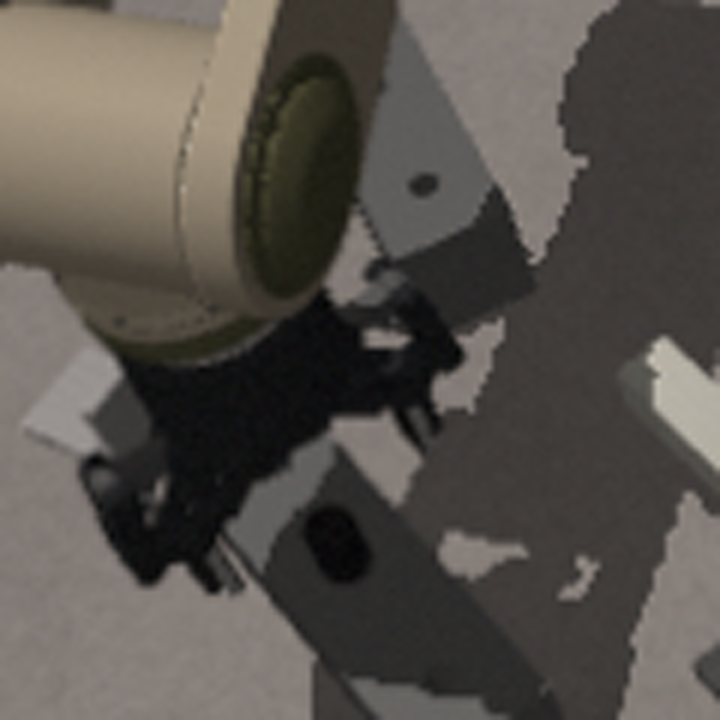

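>>> drive_tool --rows '[[[-0.01,-0.013,-0.2,0,0.001,-0.001],[-0.01,-0.013,-0.33,0,0.001,-0.001],[-0.01,-0.013,-0.335,0,0.001,-0.001],[-0.01,-0.013,-0.335,0,0.001,-0.001]]]'

```text
time_s: 44.7
eef_pos: [486.4, -363.2, 248.0]
ee_rot: [0.0, -0.057, 0.998, -0.001]
force: [0.1, -0.5, 0.8]
grip_width: 1.0
```

>>> drive_tool --rows '[[[0,0,0,0,0,0],[0,0,0,0,0,0],[0,0,0,0,0,0],[0,0,0,0,0,0],[0,0,0,0,0,0],[0,0,0,0,0,0],[0,0,0,0,0,0]]]' --fingers -1 --force 40

```text
time_s: 45.58
eef_pos: [486.4, -363.2, 248.2]
ee_rot: [0.0, -0.057, 0.998, -0.001]
force: [-0.6, 0.7, 3.6]
grip_width: 0.24
```

>>> drive_tool --rows '[[[0,0,0.3,0,0,0],[0,0,0.6,0,0,0],[0,0,1,0,0,0],[0.2,0.4,1,0,0,-0.01],[0.4,0.9,1,0,0,-0.02],[0.4,0.9,1,0,0,-0.02]]]'

```text
time_s: 46.32
eef_pos: [527.4, -270.3, 347.9]
ee_rot: [0.0, -0.043, 0.999, -0.0]
force: [-0.7, -0.3, -0.2]
grip_width: 0.244
```

>>> drive_tool --rows '[[[0.2,0.5,0.1,0,0,0],[0.4,1,0.1,0,0,0],[0.4,1,0.1,0,0,0]]]'

```text
time_s: 46.7
eef_pos: [568.1, -168.1, 357.7]
ee_rot: [0.0, -0.045, 0.999, -0.0]
force: [-0.1, -0.8, -1.1]
grip_width: 0.243
```

Run:
```python
from m import *
go([603.3,-39.7,192.5],4.5)
```

```text
t 46.7 tcp [ 568.1 -168.1  357.7] grasp [ 568.2 -168.2  202.7] jaw yaw 5.17 zaxis [ 1.e-04 -6.e-04 -1.e+00] F [-0.1 -0.8 -1.1] w 20.7
shift [ 0.352  1.284 -0.102] turn [ 0.0004  0.0001 -0.0075]
```

>>> drive_tool --rows '[[[0.17,0.5,0,0,0,-0.007],[0.3,1,0,0,0,-0.007],[0.3,1,0,0,0,-0.007],[0.3,1,0,0,0,-0.007]]]'

```text
time_s: 47.2
eef_pos: [598.0, -69.5, 357.3]
ee_rot: [-0.0, -0.039, 0.999, -0.0]
force: [0.5, -1.0, -0.4]
grip_width: 0.244
```

Run:
```python
from m import *
go([603.2,-39.3,192.5],4.5)
```

```text
t 47.2 tcp [598.  -69.5 357.3] grasp [597.9 -69.7 202.3] jaw yaw 4.48 zaxis [-4.e-04 -1.e-03 -1.e+00] F [ 0.5 -1.  -0.4] w 20.7
shift [ 0.052  0.302 -0.098] turn [ 0.0006 -0.0003  0.0002]
```

>>> drive_tool --rows '[[[0.052,0.302,-0.05,0,0,0],[0.052,0.302,-0.1,0,0,0],[0.052,0.302,-0.1,0,0,0],[0.052,0.302,-0.1,0,0,0],[0.052,0.302,-0.1,0,0,0]]]'

```text
time_s: 47.82
eef_pos: [603.2, -40.0, 347.5]
ee_rot: [-0.0, -0.039, 0.999, -0.001]
force: [-0.6, 0.4, -1.9]
grip_width: 0.243
```

Run:
```python
from m import *
go([603.2,-39.3,192.5],4.5)
s=grab("17")["scene"]
x0,y0=316,200
im=s[y0:y0+40,x0:x0+40].astype(float)
im=np.clip((im-20)*2.2,0,255).astype(np.uint8)
cv2.imwrite("pics/s17z.png",cv2.resize(im,None,fx=16,fy=16,interpolation=cv2.INTER_CUBIC))
st=ctrl.sense(); g=st["eef_pos"]+Rq(st["ee_rot"]).apply([0,0,155]); tz=st["eef_pos"][2]-243.2
for n,p in(("tip",[g[0],g[1],tz]),("up",[g[0],g[1],tz+30]),("hole",[603.2,-39.3,90])):
    q=proj("scene",p)[0]; print(n,q.round(2),((q-[x0,y0]+.5)*16-.5).round(0))
```

```text
t 47.825 tcp [603.2 -40.  347.5] grasp [603.2 -40.2 192.6] jaw yaw 4.44 zaxis [-1.0e-04 -1.2e-03 -1.0e+00] F [-0.6  0.4 -1.9] w 20.6
shift [ 0.     0.007 -0.   ] turn [ 0.0008 -0.0001  0.0007]
tip [335.74 222.84] [323. 373.]
up [336.07 216.5 ] [329. 271.]
hole [335.76 225.65] [324. 418.]
```

View pics/s17z.png

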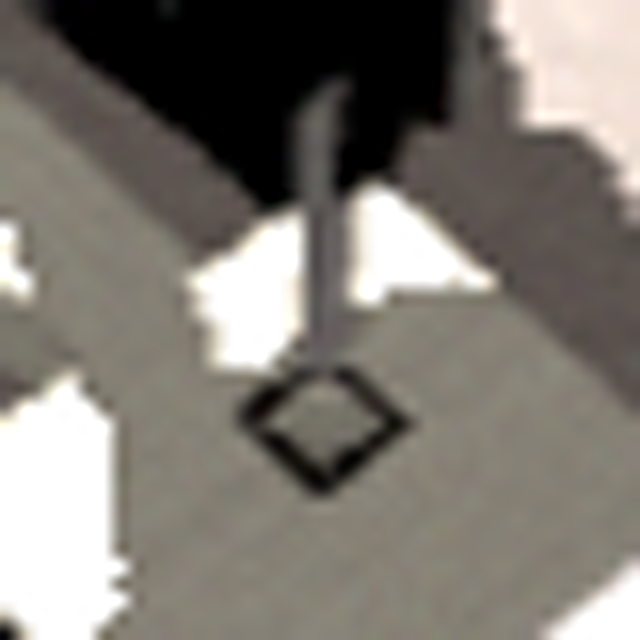

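>>> drive_tool --rows '[[[0.003,0.008,0,0,0,0],[0.003,0.008,-0.06,0,0,0],[0.003,0.008,-0.12,0,0,0],[0.003,0.008,-0.18,0,0,0],[0.003,0.008,-0.24,0,0,0],[0.003,0.008,-0.24,0,0,0]]]'

```text
time_s: 48.68
eef_pos: [603.5, -38.9, 322.9]
ee_rot: [-0.0, -0.039, 0.999, -0.0]
force: [-0.1, -0.3, -1.0]
grip_width: 0.244
```

>>> drive_tool --rows '[[[0,0,-0.05,0,0,0],[0,0,-0.1,0,0,0],[0,0,-0.15,0,0,0],[0,0,-0.2,0,0,0],[0,0,-0.2,0,0,0]]]'

```text
time_s: 49.3
eef_pos: [603.5, -39.0, 302.5]
ee_rot: [-0.001, -0.039, 0.999, -0.001]
force: [0.6, -0.4, -0.1]
grip_width: 0.238
```

>>> drive_tool --rows '[[[0,0,-0.05,0,0,0],[0,0,-0.1,0,0,0],[0,0,-0.15,0,0,0],[0,0,-0.2,0,0,0],[0,0,-0.2,0,0,0]]]'

```text
time_s: 49.92
eef_pos: [603.5, -39.1, 282.0]
ee_rot: [-0.001, -0.039, 0.999, -0.001]
force: [0.5, -1.2, -1.4]
grip_width: 0.244
```

Through the window and past the bore floor, no force. Seat it (target 268.2).

>>> drive_tool --rows '[[[0,0,-0.05,0,0,0],[0,0,-0.1,0,0,0],[0,0,-0.14,0,0,0],[0,0,-0.145,0,0,0],[0,0,-0.145,0,0,0]]]'

```text
time_s: 50.55
eef_pos: [603.5, -39.1, 268.2]
ee_rot: [-0.001, -0.039, 0.999, -0.001]
force: [-1.3, -0.7, 5.7]
grip_width: 0.244
```

>>> drive_tool --rows '[[[0,0,0,0,0,0],[0,0,0,0,0,0],[0,0,0,0,0,0],[0,0,0,0,0,0],[0,0,0,0,0,0]]]' --fingers 1

```text
time_s: 51.18
eef_pos: [603.5, -39.1, 268.2]
ee_rot: [-0.001, -0.039, 0.999, -0.001]
force: [-0.3, -0.1, -0.0]
grip_width: 1.002
```

>>> drive_tool --rows '[[[0,0,0.4,0,0,0],[0,0,0.9,0,0,0],[-0.4,0.4,1,0,0,0],[-0.9,0.9,1,0,0,0],[-0.9,0.9,1,0,0,0],[-0.9,0.9,1,0,0,0]]]'

```text
time_s: 51.92
eef_pos: [513.6, 51.0, 368.5]
ee_rot: [-0.0, -0.039, 0.999, -0.001]
force: [0.1, 0.7, 0.2]
grip_width: 1.003
```

>>> drive_tool --rows '[[[-0.4,0.5,0,0,0,0],[-0.8,1,0,0,0,0],[-0.8,1,0,0,0,0],[-0.8,1,0,0,0,0]]]'

```text
time_s: 52.42
eef_pos: [434.7, 150.4, 368.6]
ee_rot: [0.0, -0.039, 0.999, -0.001]
force: [0.1, -0.3, 0.4]
grip_width: 0.999
```

Run:
```python
from m import *
go(); r=grab("18"); crop("scene","18",240,160,400,300,5); crop("top","18",290,120,400,230,6)
for f in tubefit("top",r["top"],(358,183,379,216),71,170)[:1]: print("top3",f,rel("top",f,3))
for f in tubefit("top",r["top"],(314,187,332,222),71,170)[:1]: print("top1",f,rel("top",f,1))
```

```text
t 52.425 tcp [434.7 150.4 368.6] grasp [434.7 150.1 213.6] jaw yaw 4.46 zaxis [ 3.0e-04 -1.9e-03 -1.0e+00] F [ 0.1 -0.3  0.4] w 84.9
top3 (518.3, -199.9, 105.7, 29.2, 6.86) (np.float64(-61.0), np.float64(-5.7))
top1 (507.9, -44.9, 103.9, 29.6, 3.32) (np.float64(-59.7), np.float64(0.3))
```

View pics/scene_18_z240_160.png

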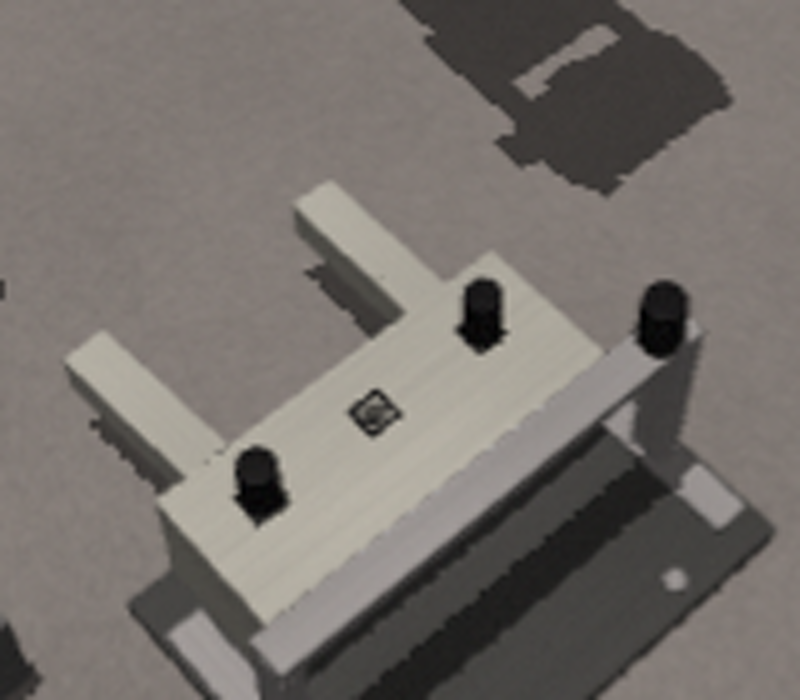

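View pics/top_18_z290_120.png

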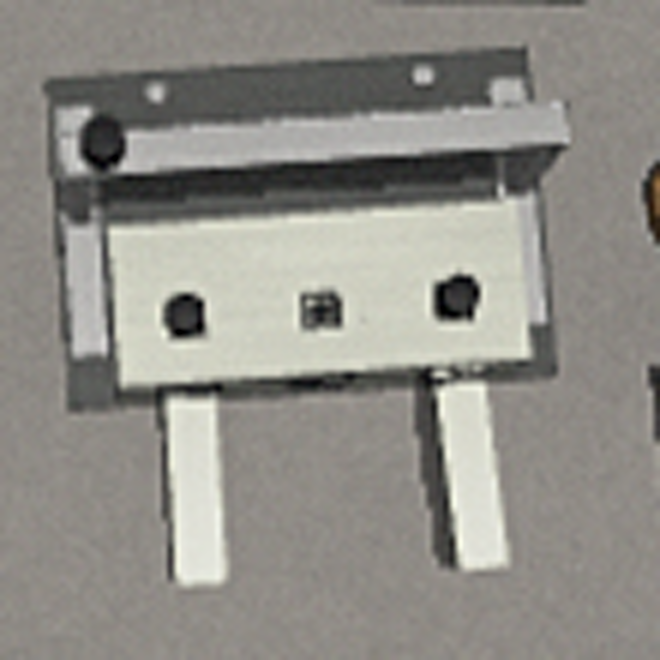

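Run:
```python
from m import *
crop("scene","18",250,222,290,262,16)
crop("top","18",355,175,385,220,14)
go()
```

```text
t 52.525 tcp [434.8 149.9 368.4] grasp [434.8 149.6 213.4] jaw yaw 4.39 zaxis [-3.0e-04 -1.9e-03 -1.0e+00] F [ 0.8 -0.4  0.1] w 84.8
```

View pics/scene_18_z250_222.png

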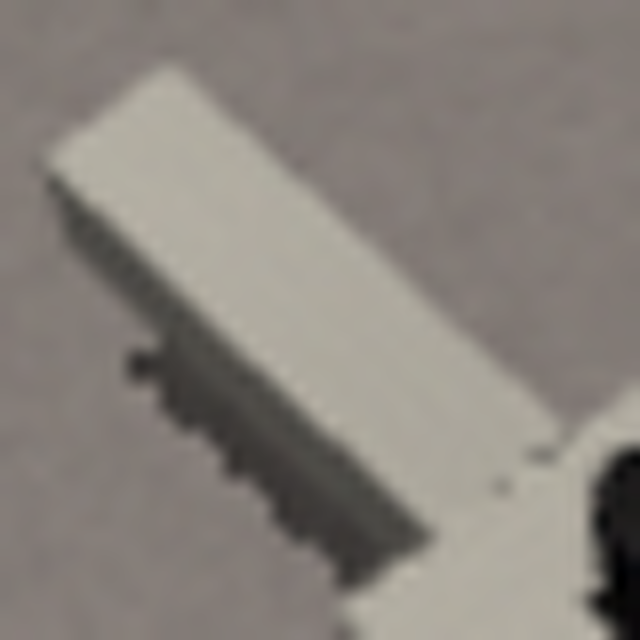

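View pics/top_18_z355_175.png

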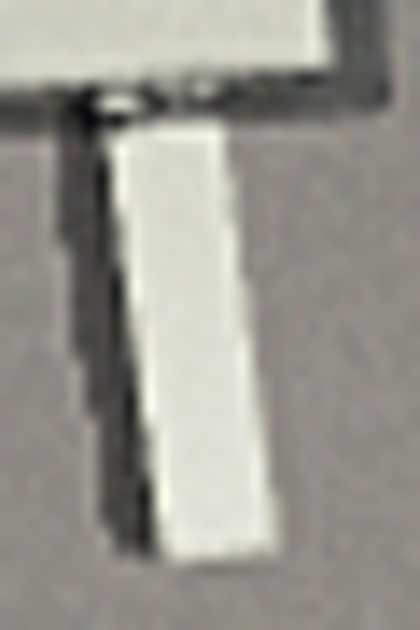

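>>> drive_tool --rows '[[[0.2,-0.5,0,0,0,0],[0.3,-1,0,0,0,0],[0.3,-1,0,0,0,0]]]'

```text
time_s: 52.9
eef_pos: [466.0, 46.3, 368.1]
ee_rot: [-0.0, -0.035, 0.999, -0.001]
force: [-0.5, 1.1, 0.2]
grip_width: 0.999
```

>>> drive_tool --rows '[[[0.2,-0.5,0,0,0,0],[0.3,-1,0,0,0,0.027],[0.3,-1,0,0,0,0.027]]]'

```text
time_s: 53.28
eef_pos: [496.7, -56.4, 367.6]
ee_rot: [-0.0, -0.054, 0.999, -0.001]
force: [-0.6, 1.5, -0.5]
grip_width: 0.999
```

>>> drive_tool --rows '[[[0.1,-0.5,0,0,0,0],[0.2,-1,0,0,0,0],[0.2,-1,0,0,0,0],[0.2,-1,0,0,0,0]]]'

```text
time_s: 53.78
eef_pos: [516.8, -155.6, 367.4]
ee_rot: [-0.001, -0.055, 0.999, -0.001]
force: [-0.5, 0.3, 0.2]
grip_width: 1.0
```

Run:
```python
from m import *
go([520.6,-202,130],6.9)
```

```text
t 53.775 tcp [ 516.8 -155.6  367.4] grasp [ 516.6 -155.9  212.4] jaw yaw 6.25 zaxis [-0.0012 -0.0017 -1.    ] F [-0.5  0.3  0.2] w 85.0
shift [ 0.038 -0.464 -0.824] turn [ 0.0011 -0.0008  0.0072]
```

>>> drive_tool --rows '[[[0.038,-0.464,-0.3,0.001,0,0.007],[0.038,-0.464,-0.6,0.001,0,0.007],[0.038,-0.464,-0.82,0.001,0,0.007],[0.038,-0.464,-0.82,0.001,0,0.007],[0.038,-0.464,-0.82,0.001,0,0.007]]]'

```text
time_s: 54.4
eef_pos: [520.9, -201.3, 286.6]
ee_rot: [0.0, -0.061, 0.998, -0.0]
force: [0.7, 0.1, 0.4]
grip_width: 0.999
```

Run:
```python
from m import *
go([520.6,-202,68.5],6.9)
```

```text
t 54.4 tcp [ 520.9 -201.3  286.6] grasp [ 520.9 -201.5  131.6] jaw yaw 6.94 zaxis [ 1.e-04 -9.e-04 -1.e+00] F [0.7 0.1 0.4] w 84.9
shift [-0.003 -0.007 -0.631] turn [ 0.0006  0.0001 -0.0004]
```

>>> drive_tool --rows '[[[-0.003,-0.007,-0.3,0,0,0],[-0.003,-0.007,-0.6,0,0,0],[-0.003,-0.007,-0.63,0,0,0],[-0.003,-0.007,-0.63,0,0,0]]]'

```text
time_s: 54.9
eef_pos: [521.0, -202.0, 225.1]
ee_rot: [0.001, -0.061, 0.998, -0.001]
force: [0.0, 0.5, -0.1]
grip_width: 1.003
```

>>> drive_tool --rows '[[[0,0,0,0,0,0],[0,0,0,0,0,0],[0,0,0,0,0,0],[0,0,0,0,0,0],[0,0,0,0,0,0],[0,0,0,0,0,0]]]' --fingers -1 --force 40

```text
time_s: 55.65
eef_pos: [521.1, -201.9, 225.4]
ee_rot: [0.001, -0.061, 0.998, -0.001]
force: [-0.8, 2.3, 6.0]
grip_width: 0.316
```

Run:
```python
from m import *
go()
```

```text
t 55.65 tcp [ 521.1 -201.9  225.4] grasp [ 521.4 -202.2   70.4] jaw yaw 6.97 zaxis [ 0.002 -0.002 -1.   ] F [-0.8  2.3  6. ] w 26.9
```

>>> drive_tool --rows '[[[0,0.02,0.01,0,0,-0.009],[0,0.04,0.02,0,0,-0.018],[0,0.056,0.025,0,0,-0.026],[0,0.056,0.025,0,0,-0.026]]]'

```text
time_s: 56.15
eef_pos: [520.8, -196.3, 227.5]
ee_rot: [0.0, -0.04, 0.999, -0.001]
force: [-1.9, -2.5, -5.1]
grip_width: 0.316
```

>>> drive_tool --rows '[[[0.01,0.001,0,0,0,0],[0.02,0.002,0,0,0,0],[0.03,0.003,0,0,0,0],[0.03,0.003,0,0,0,0]]]'

```text
time_s: 56.65
eef_pos: [523.9, -196.0, 227.4]
ee_rot: [0.0, -0.04, 0.999, -0.001]
force: [0.1, -2.2, -4.3]
grip_width: 0.317
```

Run:
```python
from m import *
go();print(ctrl.sense()["wrist_torque"].round(2))
```

```text
t 56.65 tcp [ 523.9 -196.   227.4] grasp [ 524.  -196.2   72.4] jaw yaw 4.62 zaxis [ 7.0e-04 -1.7e-03 -1.0e+00] F [ 0.1 -2.2 -4.3] w 27.0
[-0.31  0.5  -0.19]
```

>>> drive_tool --rows '[[[0.005,0,0,0,0,0],[0.005,0,-0.02,0,0,0],[0.005,0,-0.025,0,0,0]]]'

```text
time_s: 57.02
eef_pos: [524.6, -196.0, 225.8]
ee_rot: [0.001, -0.04, 0.999, -0.001]
force: [-5.0, 0.4, 6.7]
grip_width: 0.319
```

>>> drive_tool --rows '[[[0,0,0,0,0,0],[0,0,0,0,0,0],[0,0,0,0,0,0],[0,0,0,0,0,0],[0,0,0,0,0,0]]]' --fingers 1

```text
time_s: 57.65
eef_pos: [524.6, -196.0, 225.8]
ee_rot: [0.001, -0.04, 0.999, -0.001]
force: [0.6, 0.1, -0.5]
grip_width: 1.0
```

>>> drive_tool --rows '[[[0,0,0.4,0,0,0],[0,0,0.8,0,0,0],[-0.3,0.4,1,0,0,0],[-0.6,0.9,1,0,0,0],[-0.6,0.9,1,0,0,0],[-0.6,0.9,1,0,0,0]]]'

```text
time_s: 58.4
eef_pos: [464.9, -106.2, 326.1]
ee_rot: [0.001, -0.041, 0.999, -0.001]
force: [0.4, -0.7, 0.3]
grip_width: 1.001
```

>>> drive_tool --rows '[[[-0.2,0.5,0.3,0,0,0],[-0.4,1,0.4,0,0,0],[-0.4,1,0.4,0,0,0],[-0.4,1,0.4,0,0,0]]]'

```text
time_s: 58.9
eef_pos: [425.5, -7.0, 366.0]
ee_rot: [0.001, -0.04, 0.999, -0.002]
force: [0.8, -0.9, -0.2]
grip_width: 1.0
```

Run:
```python
from m import *
go(); r=grab("19"); crop("scene","19",240,160,400,300,5); crop("top","19",290,120,400,230,6);crop("scene","19",250,218,290,258,16)
for f in tubefit("top",r["top"],(358,183,379,216),71,170)[:1]: print("top3",f,rel("top",f,3))
for f in tubefit("top",r["top"],(314,187,332,222),71,170)[:1]: print("top1",f,rel("top",f,1))
```

```text
t 58.9 tcp [425.5  -7.  366. ] grasp [426.   -7.4 211. ] jaw yaw 4.61 zaxis [ 0.0029 -0.003  -1.    ] F [ 0.8 -0.9 -0.2] w 85.0
top3 (521.7, -194.1, 105.8, 29.1, 4.32) (np.float64(-57.2), np.float64(-0.2))
top1 (522.5, -43.6, 74.6, 28.8, 3.3) (np.float64(-45.0), np.float64(0.5))
```

View pics/scene_19_z250_218.png

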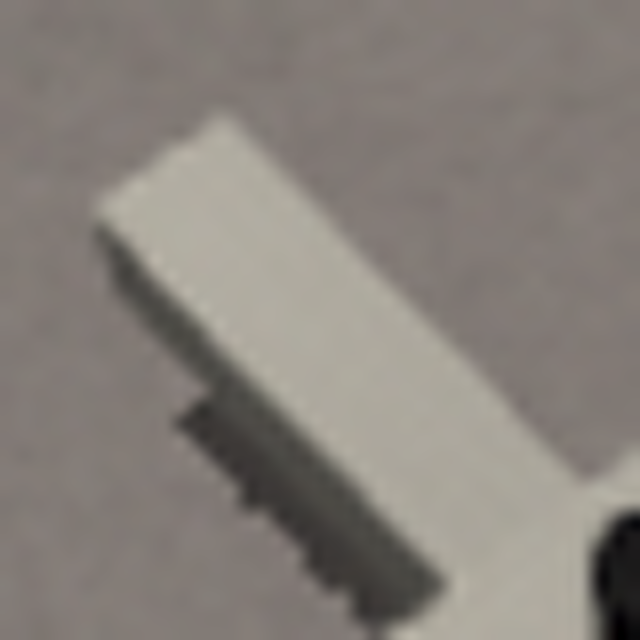

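View pics/top_19_z290_120.png

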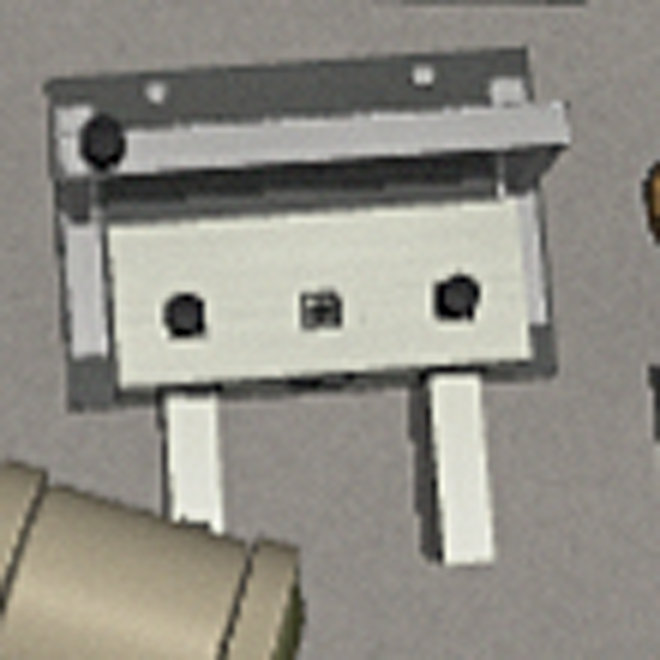

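View pics/scene_19_z240_160.png

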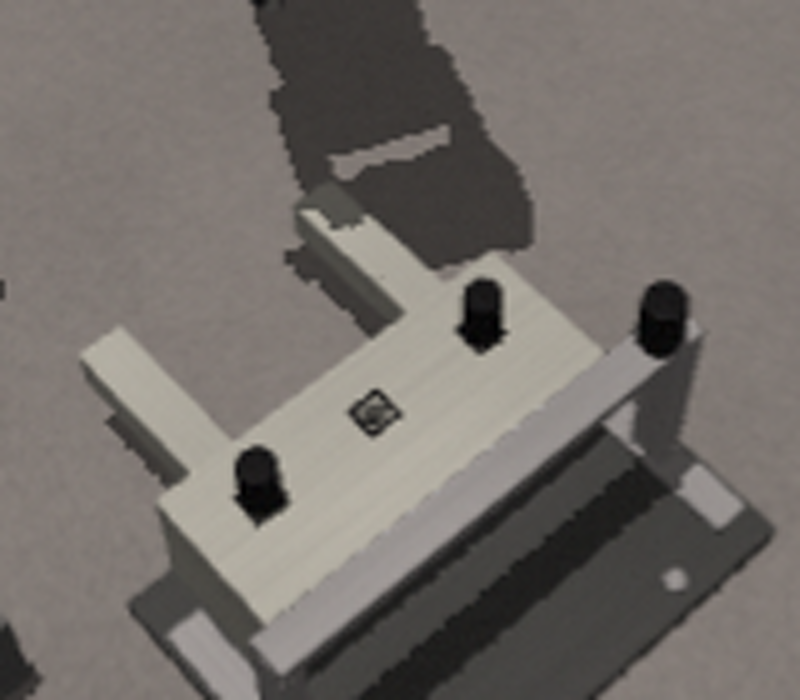

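Run:
```python
from m import *
t=cv2.imread("pics/top_19.png");gt=cv2.cvtColor(t,cv2.COLOR_BGR2GRAY).astype(int)
print("t1");print(gt[181:190,318:328]); print("t3");print(gt[177:187,361:372]); print("t3 rear");print(gt[208:217,363:374])
def edges(cols,r0,r1,lev):
    o=[]
    for c in cols:
        v=gt[r0:r1,c].astype(float)
        for i in range(len(v)-1):
            if v[i]<lev<=v[i+1]: o.append((c,r0+i+(lev-v[i])/(v[i+1]-v[i]))); break
    return o
for k,cols,r0 in((1,(319,320,321,322,323),184),(3,(363,364,365,366,367),179)):
    e=edges(cols,r0,r0+8,145)
    print(k,[rel("top",onz("top",p,72.7)[0],k)[0] for p in e])
    st=[]
    for c in cols:
        v=gt[r0-5:r0+3,c].astype(float)
        for i in range(len(v)-1):
            if v[i]>=130>v[i+1]: st.append((c,r0-5+i+(v[i]-130)/(v[i]-v[i+1]))); break
    print("  stand edge",[rel("top",onz("top",p,90)[0],k)[0] for p in st])
a3=(np.array([[97,210],[228,112]])+.5)/16-.5+[250,218]
print([rel("scene",p,3) for p in onz("scene",a3,67.5)])
```

```text
t1
[[203 207 208 204 205 211 208 206 209 208]
 [214 212 214 218 205 202 206 200 197 198]
 [189 184 190 190 162 154 160 131 117 127]
 [ 64  52  38  37  43  43  38  33   8  70]
 [ 90  92  90  60  60  62  61  94  54  62]
 [179 185 185 153 157 157 158 181 116  92]
 [228 229 229 229 230 229 231 220 158 139]
 [221 222 218 218 218 218 223 220 152 133]
 [223 222 218 213 217 217 220 229 151 127]]
t3
[[204 205 203 204 208 208 206 204 209 207 203]
 [207 207 204 207 210 209 211 206 210 212 211]
 [216 217 216 218 205 205 206 198 195 195 196]
 [189 189 192 191 159 157 159 126 118 117 120]
 [ 40  29  13  16   8  29  27  25  39  25  62]
 [ 52 111 140 139 140 139 141 149 129  64  66]
 [107 198 234 231 227 229 229 235 210 113  91]
 [126 225 220 216 213 216 216 218 229 152 144]
 [ 89 220 218 217 212 216 213 217 228 147 137]
 [ 85 219 221 213 214 214 213 216 225 145 131]]
t3 rear
[[123 228 226 221 221 221 224 223 233 152 135]
 [ 89 228 227 223 224 223 224 224 232 144 133]
 [ 94 231 225 224 220 222 225 224 229 155 133]
 [ 76 232 227 223 224 224 226 228 233 170 140]
 [ 42 233 231 227 227 229 224 228 227 173 139]
 [ 82 211 216 211 208 214 188 190 188 157 140]
 [129 156 152 135 133 125 130 135 127 139 141]
 [143 142 132 138 136 133 132 137 139 138 141]
 [139 143 142 141 139 135 140 139 137 144 140]]
1 [np.float64(-4.7), np.float64(-5.0), np.float64(-6.4), np.float64(-6.5), np.float64(-6.7)]
  stand edge [np.float64(0.2), np.float64(0.0), np.float64(-0.2), np.float64(-0.0), np.float64(-0.1)]
3 [np.float64(-3.0), np.float64(-3.3), np.float64(-3.5), np.float64(-3.8), np.float64(-3.9)]
  stand edge [np.float64(0.4), np.float64(0.2), np.float64(0.5), np.float64(0.2), np.float64(-0.1)]
[(np.float64(-108.3), np.float64(-12.8)), (np.float64(-109.5), np.float64(15.5))]
```

>>> drive_tool --rows '[[[0.5,0.1,0.1,0,0,0],[1,0.14,0.1,0,0,0],[1,0.14,0.1,0,0,0]]]'

```text
time_s: 59.38
eef_pos: [527.8, 5.7, 374.1]
ee_rot: [0.0, -0.039, 0.999, -0.001]
force: [0.6, 0.1, -0.1]
grip_width: 1.0
```

>>> drive_tool --rows '[[[0.5,0,0,0,0,0],[1,0,0,0,0,0],[1,0,0,0,0,0],[1,0,0,0,0,0]]]'

```text
time_s: 59.88
eef_pos: [627.2, 5.1, 373.7]
ee_rot: [-0.0, -0.039, 0.999, -0.001]
force: [-0.6, 0.9, 0.1]
grip_width: 1.003
```

Run:
```python
from m import *
go([684.2,6.2,211],4.5)
t=cv2.imread("pics/top_19.png");s=cv2.imread("pics/scene_19.png")
print(blob("top",t,298,135,316,152,60),blob("scene",s,362,210,385,235,45))
```

```text
t 59.875 tcp [627.2   5.1 373.7] grasp [627.1   4.7 218.7] jaw yaw 4.46 zaxis [-9.0e-04 -2.2e-03 -1.0e+00] F [-0.6  0.9  0.1] w 85.3
shift [ 0.57   0.011 -0.077] turn [ 0.0014 -0.0005  0.0004]
[(np.int32(51), array([306.7254902 , 143.39215686]), array([304, 139,   7,  10])), (np.int32(25), array([311.16, 150.12]), array([306, 149,  10,   3]))] [(np.int32(115), array([372.02608696, 223.66086957]), array([368, 217,   9,  15]))]
```

>>> drive_tool --rows '[[[0.3,0.011,0,0.001,0,0],[0.57,0.011,0,0.001,0,0],[0.57,0.011,-0.2,0.001,0,0],[0.57,0.011,-0.46,0.001,0,0],[0.57,0.011,-0.46,0.001,0,0],[0.57,0.011,-0.46,0.001,0,0]]]'

```text
time_s: 60.62
eef_pos: [683.9, 6.0, 329.5]
ee_rot: [0.001, -0.039, 0.999, -0.001]
force: [0.7, -0.2, 0.9]
grip_width: 1.0
```

>>> drive_tool --rows '[[[0,0,0,0,0,0],[0,0,0,0,0,0],[0,0,0,0,0,0],[0,0,0,0,0,0],[0,0,0,0,0,0],[0,0,0,0,0,0]]]' --fingers -1 --force 50

```text
time_s: 61.38
eef_pos: [683.9, 6.0, 329.9]
ee_rot: [0.001, -0.039, 0.999, -0.001]
force: [-1.6, 1.2, 4.7]
grip_width: 0.259
```

>>> drive_tool --rows '[[[-0.2,-0.016,0,0,0,0],[-0.4,-0.031,0,0,0,0],[-0.6,-0.047,0,0,0,0],[-0.75,-0.059,0,0,0,0],[-0.8,-0.063,0,0,0,0],[-0.8,-0.063,0,0,0,0]]]'

```text
time_s: 62.12
eef_pos: [603.8, -0.3, 329.9]
ee_rot: [0.0, -0.039, 0.999, -0.0]
force: [-2.0, -0.6, 2.9]
grip_width: 0.261
```

>>> drive_tool --rows '[[[-0.03,-0.002,0,0,0,0],[-0.06,-0.005,0,0,0,0],[-0.065,-0.005,0,0,0,0],[-0.065,-0.005,0,0,0,0]]]'

```text
time_s: 62.62
eef_pos: [598.3, -0.7, 329.9]
ee_rot: [0.003, -0.039, 0.999, -0.0]
force: [13.4, 1.9, -4.2]
grip_width: 0.258
```

>>> drive_tool --rows '[[[-0.003,0,0,0,0,0],[0,0,0,0,0,0],[0,0,0,0,0,0],[0,0,0,0,0,0],[0,0,0,0,0,0]]]' --fingers 1

```text
time_s: 63.25
eef_pos: [598.3, -0.7, 330.0]
ee_rot: [0.003, -0.039, 0.999, -0.0]
force: [-0.7, -0.1, 0.6]
grip_width: 0.998
```

>>> drive_tool --rows '[[[0,0,0.3,0,0,0],[0,0,0.7,0,0,0],[-0.3,0.5,0.9,0,0,0],[-0.6,1,0.9,0,0,0],[-0.6,1,0.9,0,0,0],[-0.6,1,0.9,0,0,0]]]'

```text
time_s: 64.0
eef_pos: [538.4, 99.0, 420.0]
ee_rot: [0.003, -0.039, 0.999, -0.001]
force: [0.0, -0.7, -0.7]
grip_width: 1.0
```

>>> drive_tool --rows '[[[-0.5,0.5,0,0,0,0],[-1,1,0,0,0,0],[-1,1,0,0,0,0],[-1,1,0,0,0,0]]]'

```text
time_s: 64.5
eef_pos: [438.9, 198.7, 420.1]
ee_rot: [0.003, -0.039, 0.999, -0.001]
force: [0.8, -0.1, 0.8]
grip_width: 0.998
```

Run:
```python
from m import *
go(); r=grab("20"); crop("scene","20",240,160,400,300,5); crop("top","20",290,120,440,240,5)
for f in tubefit("top",r["top"],(358,183,379,216),71,170)[:1]: print("top3",f,rel("top",f,3))
for f in tubefit("top",r["top"],(314,187,332,222),71,170)[:1]: print("top1",f,rel("top",f,1))
```

```text
t 64.5 tcp [438.9 198.7 420.1] grasp [439.9 198.5 265.1] jaw yaw 4.45 zaxis [ 0.0063 -0.0013 -1.    ] F [ 0.8 -0.1  0.8] w 84.8
top3 (521.7, -194.1, 105.9, 29.2, 4.37) (np.float64(-57.2), np.float64(-0.2))
top1 (507.7, -44.8, 104.3, 29.7, 3.49) (np.float64(-59.9), np.float64(0.4))
```

View pics/scene_20_z240_160.png

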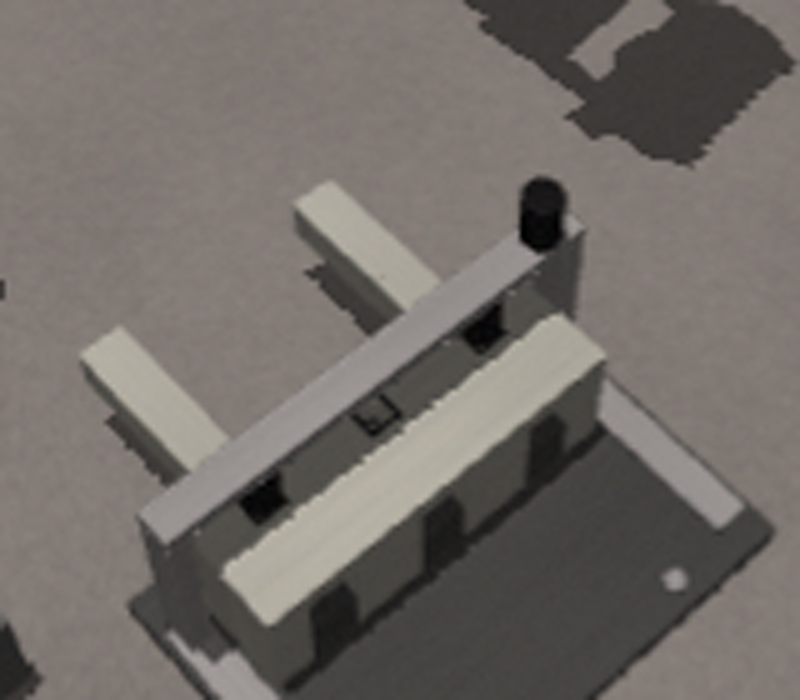

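View pics/top_20_z290_120.png

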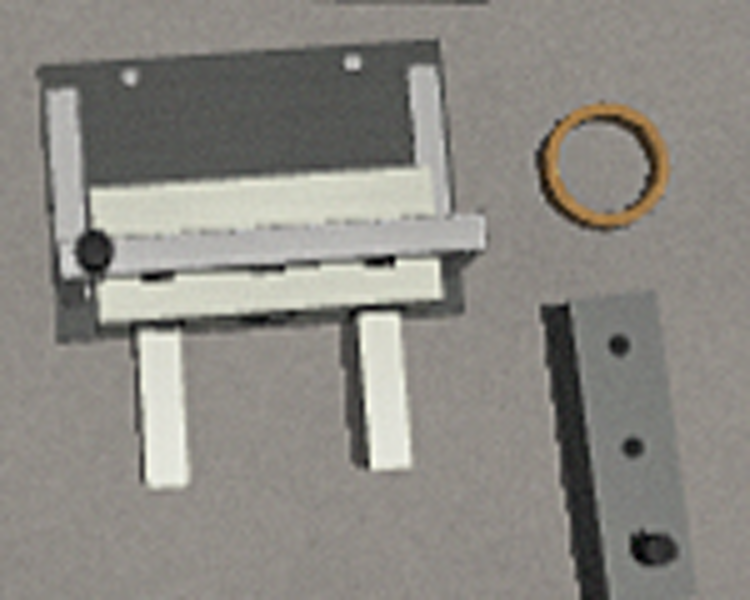

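View pics/top_20.png

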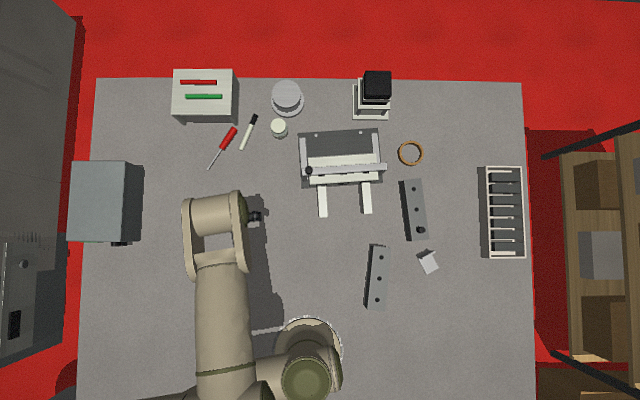

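Run:
```python
from rig import ctrl
print(ctrl.finish_job())
```

```text
the job is handed in; nothing more can be done
None
```

The job is handed in at about 65 s of the 210 s allowed. Only two tubes were on the bench; they went into sockets 1 and 3, and each was pinned.

- **Keeper:** I slid it fully back, to a stop at 27 N, before inserting the tubes. After pinning I slid it fully forward, to a stop at 13 N after 85.6 mm of travel. The last pictures show its bar over both pin heads.
- **Pins:** Both went down through the windows with no resistance, and both heads seated on the stand top. The third pin stayed in the rack.
- **Disturbance:** After socket 3 was pinned, its tube was found yanked about 3 mm out and skewed. I had not touched it, so I took this as the announced knock. I gripped it, straightened it and pushed it back in.
- **Depth checks, which disagree slightly:**
  - **Socket 1:** the top view puts the tube 1 to 2.4 mm short of its mark. The scene view puts it about 1 mm too deep. Finger contact put it about 0.5 to 1.3 mm short. Two attempts to nudge it deeper moved it very little.
  - **Socket 3:** both views put the tube about 0.3 to 1.5 mm too deep.
- **Bench:** The other items showed no visible movement in the final top picture. No force reading went above about 27 N.

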